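# Fetch the footbridge from between the model buildings

## Robot

A 6-joint arm with a two-finger parallel gripper is mounted at the origin on the work surface. World frame = base frame: x ahead of the robot, y to its left, z up, the work surface at z = 0. Lengths are in mm, angles in degrees, forces in N, time in s.
With the tool pointing down it reaches from about 350 to 850 mm from the base axis. Payload 8.1 kg.
Tool frame: the origin (TCP) lies midway between the tips of the shut fingers; the grasp point (between the pads) lies 19 mm behind it; z points along the fingers, y is the direction in which the jaws open and shut (so a half turn about z gives the same grasp; the last joint's range is limited). The gripper opens to 85 mm and grips with 20 to 120 N. Pads are 22 mm wide; open, the fingers measure 114 mm over their backs; the gripper's body (76 mm by 85 mm) begins 54 mm behind the grasp point. The pads swing forward as they close: fully open they stand 13 mm farther back than shut.
Start: joints at [69.19, 7.471, 85.268, -0, 87.261, -4.893], TCP at [164.522, 577.008, 231.292] pointing down, gripper open.
Joint ranges: [-169.43, 169.43], [-51.17, 129.36], [1.28, 143.12], [-76.62, 256.62], [0, 156.53], [-152.29, 152.29]. Speed limits (degrees/s): [136.94, 136.94, 159.86, 180, 180, 180].

## Interface

Orientations are given as [roll, pitch, yaw] about the fixed x, y, z axes, in that order (R = Rz(yaw) Ry(pitch) Rx(roll)).
In Python, from bench import r gives the robot as it stands.
- The arm moves only by the shell command python3 -m jog 'ROWS' [FORCE]. ROWS is JSON, a list of rows, each a list of 5 numbers: the shift along the tool's x, y, z in m, then the turn about the tool's z in rad, then the opening, from 0 (shut) to 1 (fully open). A call has 1 to 20 rows; each row is the pose to reach, as a shift and turn from the pose measured when the call began, along the tool's axes at that moment; what a row does not reach only later rows make up. A row lasts 1/10 s, in which the tool goes at most 50 mm and 8.59 degrees, less where a joint would pass 70% of its speed; a pose out of reach is approached as far as the arm can. A call with a gripper value outside its range is refused whole. The fingers move at their own pace and stop on an object; FORCE is the grip in N (left out, the last holds). Time passes only in rows, so rows that repeat a pose let the fingers close. It gives the time, the measured TCP pose, the force and the opening at its end, in the units of the state.
- r.sense(): the state, without advancing time (a new reading comes with each control period).
- r.snapshot(name): name is "scene" or "side" or "wrist"; returns a dict with "pixels" (420x560x3 uint8, red, green, blue), "K" (3x3 intrinsics, pixels), "R" (3x3) and "t" (3): a world point X has camera coordinates R X + t. Camera axes: x right, y down, z forward; pixel columns grow to the right and rows downward; lengths in mm; the calibration is good to about 2 mm. A picture is of the moment at which its call begins. There is no depth.
- r.hand_in(): hands the job in, once; it reports no verdict.
The state is a dict: "time": time; "joint_pos": joint angles; "qd": joint speeds; "joint_efforts": joint torques, N m; "tool_pos": TCP position; "tcp_rot": TCP orientation; "ft_force": force on the tool from outside, world axes, zero at the start; "wrist_torque": the same for the moment, N m; "finger_gap": finger opening in mm.
Only numpy, scipy, OpenCV 4.12 (cv2) and the standard library are available. Lean on these libraries where they do the work, as an engineer would, in place of code of your own. Each camera call takes 0.05 s, during which the arm holds its last target.

## Task

The footbridge of the class model is hemmed in by three model buildings: first stand all three buildings upright in the wooden side tray, leaving the bridge where it is, and only then set the bridge across the stream on the stream board, its ends on the two banks and in line with the footpath. Finally stand each building back in the middle of the plot with its own outline (square, oblong or round), lined up with the plot's edges. Do not tip any building over and do not disturb the silvery jar beyond the model.

Things in the scene. Friction and masses are not known exactly. Their poses are not given: they have to be found in the camera images.
- square_tower: loose grey square block tower, 46 x 46 mm, 115 mm tall, 0.17 kg; origin at the centre of its underside, z up, x and y square to its sides. At the start it stands on plot_square.
- slab_block: loose oblong plywood block of flats, 40 mm along its x, 56 mm along its y, 108 mm tall, 0.15 kg; origin at the centre of its underside, z up. At the start it stands on plot_slab.
- round_tower: loose round cardboard-brown tower, 50 mm diameter, 100 mm tall, 0.12 kg; origin at the centre of its underside, z up. At the start it stands on plot_round.
- footbridge: loose low brown wooden footbridge, 130 mm long (its y), 50 mm wide (its x) over two upright 5 mm side rails running its full length, 40 mm tall at the rails; deck top at 20 mm; feet under both ends. Origin at the centre of its underside, z up. 0.10 kg. At the start flat on the green base board (top z = 12 mm), two buildings close before it (-x), one behind, 10 to 25 mm off: no room for a gripper.
- plot_square: fixed white card plate on the base board, 66 x 66 mm, 3 mm thick, the plot of the square tower (10 mm margin all round). Origin at the centre of its underside, top 3 mm higher (z = 15 mm); x and y square to its edges.
- plot_slab: fixed white card plate on the base board, 60 mm along its x, 76 mm along its y, 3 mm thick, the plot of the oblong block. Origin at the centre of its underside, top 3 mm higher (z = 15 mm).
- plot_round: fixed white card disc on the base board, 70 mm diameter, 3 mm thick, the plot of the round tower. Origin at the centre of its underside, top 3 mm higher (z = 15 mm).
- tray: fixed shallow open wooden tray on the table to one side (left or right, it varies), the side area: outside 270 mm along its x, 120 mm along its y, 15 mm high, walls and floor 5 mm thick. Origin at the centre of its underside; inner floor 5 mm above it. It holds the three buildings in a row along its x.
- stream_board: fixed board on the table on the other side, 130 mm along x, 170 mm along y: a blue stream 70 mm wide runs along x through its middle, a green bank 50 mm wide on either side, bank tops 12 mm above the underside. A brown footpath 54 mm wide runs along y over the middle of both banks; the bridge goes over the board's centre, its y along the board's y. Origin at the centre of the underside.
- jar: bystander: closed silvery jar, 68 mm diameter, 100 mm tall, standing beyond the base board's far side; to be left alone. Origin at the centre of its underside.

How it is judged:
By the outcome, as a careful person would: the job done as asked, in the order asked, and still so for the second after the job is handed in, with the robot touching nothing.
It also fails if it takes over 144 s, if anything falls off the work surface, if the arm or the gripper's body presses on something with over 40 N, if the wrist force passes 120 N, or if a joint passes its speed limit or range.

## Working session

There is one attempt and no reset: what is moved stays moved. The work goes in short steps, Python scripts to look and compute and a shell command to move; the robot and the scene stay as the last step left them, time stands still between calls to the robot, and variables do not carry over. Pictures are saved under pics/ and viewed, and the job is handed in when it is done.

```bash
ls -la; mkdir -p pics; python3 - <<'E'
from bench import r
import cv2
s=r.sense(); print(s)
for n in ["scene","side","wrist"]:
    d=r.snapshot(n); cv2.imwrite(f"pics/a_{n}.png",d["pixels"][:,:,::-1]); print(n,d["K"],d["R"],d["t"])
E
```

```text
total 12
drwxr-xr-x  3 agent agent 4096 Dec  7 04:38 .
drwxr-xr-x 23 root  root  4096 Dec  7 04:38 ..
drwxr-xr-x  2 agent agent 4096 Dec  7 04:38 pics
{'time': 0.0, 'joint_pos': array([ 6.91915252e+01,  7.51471034e+00,  8.53292289e+01, -6.28664998e-04,
        8.72609434e+01, -4.89357661e+00]), 'qd': array([ 0.03422653,  0.0339688 , -0.07764109,  0.16244539,  0.07574352,
        0.07080363]), 'joint_efforts': array([-1.29696375e-03, -5.69416595e+01, -5.00535321e+01, -4.12122436e-04,
        1.47263700e-02,  1.63088419e-05]), 'tool_pos': array([164.31906583, 576.49486471, 230.24905438]), 'tcp_rot': array([-1.79895446e+02, -8.32142506e-03,  1.64085125e+02]), 'ft_force': array([ 0.33226893, -0.3523562 , -0.65829234]), 'wrist_torque': array([-0.04732693,  0.00079325, -0.03697288]), 'finger_gap': 85.37393056345763}
scene [[392.42065948   0.         280.68639283]
 [  0.         392.42065948 211.62724865]
 [  0.           0.           1.        ]] [[ 0.56106054  0.8276523   0.01423908]
 [ 0.510868   -0.33267697 -0.79267895]
 [-0.65132554  0.45201516 -0.609473  ]] [-343.34893634 -296.8754868  1434.77473244]
side [[495.9429964    0.         278.53965789]
 [  0.         495.9429964  212.39090726]
 [  0.           0.           1.        ]] [[ 0.78615512 -0.61793504 -0.01078959]
 [-0.42236395 -0.52443497 -0.73930823]
 [ 0.45118602  0.58576808 -0.67328072]] [-491.49451005  303.62910017  785.02232155]
wrist [[370.88889443   0.         282.6571692 ]
 [  0.         370.88889443 213.49979568]
 [  0.           0.           1.        ]] [[ 0.27381628  0.96178145 -0.00104655]
 [ 0.91984353 -0.26155855  0.29236109]
 [ 0.28091373 -0.08101589 -0.95630743]] [-600.40983973  -37.6162663   379.16066562]
```

View pics/a_scene.png

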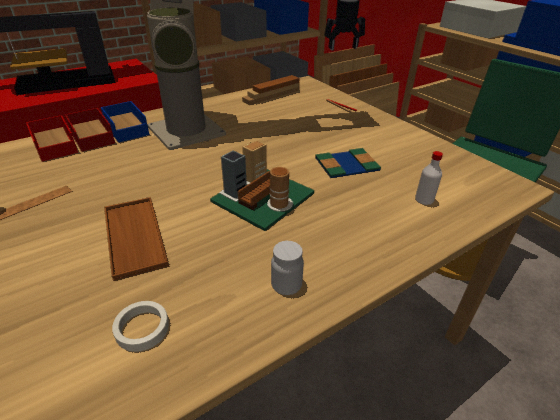

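View pics/a_side.png

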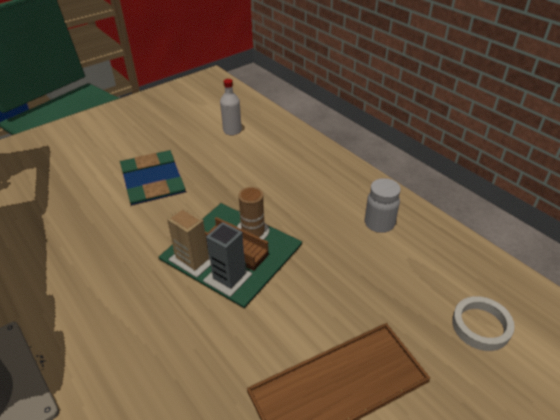

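View pics/a_wrist.png

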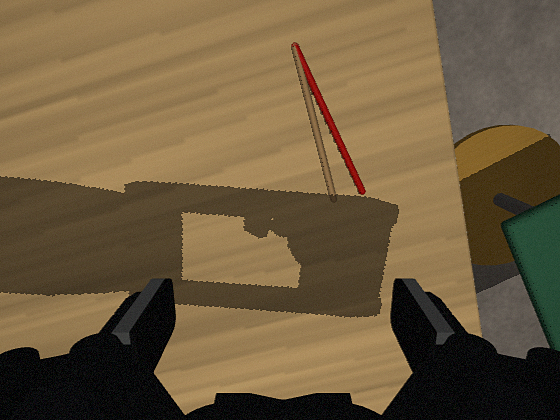

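The scene view shows the model at about (262,195), with the tray at (136,238) on the −y side and the stream board at (348,162) on the +y side. The side view shows the same layout. The wrist camera sees only the table and the pen. I'll measure rough positions with masks.

```bash
cat > h.py <<'E'
import numpy as np, cv2
from scipy.spatial.transform import Rotation as Ro
def cast(d,uv,z):
    uv=np.atleast_2d(np.asarray(uv,float)); K,R,t=[np.asarray(d[k]) for k in("K","R","t")]
    ray=(np.linalg.inv(K)@np.c_[uv,np.ones(len(uv))].T).T@R   # R^T ray
    c=-R.T@t
    return c+ray*((z-c[2])/ray[:,2])[:,None]
def proj(d,X):
    X=np.atleast_2d(np.asarray(X,float)); p=(X@np.asarray(d["R"]).T+d["t"])@np.asarray(d["K"]).T
    return p[:,:2]/p[:,2:]
def snap(r,n,name=None):
    d=r.snapshot(n)
    if name: cv2.imwrite(f"pics/{name}.png",d["pixels"][:,:,::-1])
    return d
def hsv(d): return cv2.cvtColor(d["pixels"],cv2.COLOR_RGB2HSV)
def big(m,seed=None,n=1):
    c,_=cv2.findContours(m,cv2.RETR_EXTERNAL,cv2.CHAIN_APPROX_NONE)
    return sorted(c,key=cv2.contourArea)[::-1][:n]
def rect(P):
    """min-area rect of world xy points -> centre, (w,h), angle"""
    return cv2.minAreaRect(np.float32(P[:,:2]))
def go(r,xyz,yaw=None):
    """shift and turn from the current pose, in tool axes, to reach xyz / yaw (mod 180)"""
    s=r.sense(); M=Ro.from_euler("xyz",s["tcp_rot"],degrees=True)
    sh=M.inv().apply(np.asarray(xyz)-s["tool_pos"])/1000
    cy=s["tcp_rot"][2]; dt=0
    if yaw is not None: dt=-((yaw-cy+90)%180-90)   # tool z down: turn sign flips
    print("shift m",sh.round(4),"turn rad",round(np.radians(dt),4),"j6",s["joint_pos"][5].round(1),"pos",s["tool_pos"].round(1),"yaw",round(cy,2),"t",round(s["time"],2))
E
python3 - <<'E'
from bench import r
from h import *
for n in ["scene","side"]:
    d=snap(r,n); H=hsv(d)
    for nm,lo,hi,z in [("blue",(100,120,40),(125,255,255),12),("green",(60,80,20),(92,255,140),12)]:
        m=cv2.inRange(H,lo,hi); m[:100]=0
        if n=="scene": m[:,430:]=0
        for c in big(m,n=2):
            P=cast(d,c[:,0],z); print(n,nm,cv2.contourArea(c),rect(P))
for n,u in [("scene",[(105,205),(153,199),(168,266),(117,277)]),("side",[(249,391),(388,328),(428,378)]) ]:
    print(n,cast(snap(r,n),u,15).round(0).tolist())
for n,u in [("scene",(287,290)),("side",(381,226))]: print("jar",cast(snap(r,n),u,0))
E
```

```text
scene blue 1208.0 ((-187.0330810546875, -162.09396362304688), (133.42965698242188, 342.6986083984375), 85.40946197509766)
scene blue 388.0 ((509.1174621582031, 328.990966796875), (68.21612548828125, 131.00338745117188), 71.072509765625)
scene green 1355.5 ((514.2183837890625, 5.944183349609375), (202.65142822265625, 224.16854858398438), 17.30931282043457)
scene green 104.5 ((524.5819091796875, 261.5718994140625), (55.19993591308594, 48.70288848876953), 72.54485321044922)
side blue 710.0 ((497.503662109375, 336.4266662597656), (62.6049919128418, 122.39530944824219), 73.16470336914062)
side blue 171.5 ((324.9137268066406, 849.5106201171875), (89.66015625, 49.566246032714844), 3.4528300762176514)
side green 1726.5 ((508.3209228515625, 7.515892028808594), (197.50607299804688, 216.7873992919922), 17.184776306152344)
side green 1345.5 ((421.63409423828125, 790.6122436523438), (291.7705383300781, 109.38491821289062), 0.5699201822280884)
scene [[328.0, -372.0, 15.0], [370.0, -256.0, 15.0], [634.0, -317.0, 15.0], [605.0, -420.0, 15.0]]
side [[357.0, -266.0, 15.0], [615.0, -322.0, 15.0], [595.0, -426.0, 15.0]]
jar [[ 825.4943245  -128.44034298    0.        ]]
jar [[ 807.37338941 -127.49837577    0.        ]]
```

```bash
python3 - <<'E'
from bench import r
from h import *
d=snap(r,"wrist"); R=np.array(d["R"]);c=-R.T@np.array(d["t"]); s=r.sense()
M=Ro.from_euler("xyz",s["tcp_rot"],degrees=True).inv()
print("cam in tool",M.apply(c-s["tool_pos"]),"axis",M.apply(R[2]))
go(r,[470,0,400],164)
E
```

```text
cam in tool [  75.077044      1.02176182 -142.56959173] axis [-2.92496874e-01  6.62183963e-04  9.56266250e-01]
shift m [-0.452  -0.4711 -0.1687] turn rad 0.0015 j6 -4.9 pos [164.5 577.  231.3] yaw 164.08 t 0.5
```

```bash
python3 - <<'E'
from bench import r
from h import *
go(r,[456,21,300],164)
E
python3 -m jog '[[0,0,-0.07,0,1]]' | tail -3
```

```text
shift m [-0.4328 -0.4547 -0.0687] turn rad 0.0015 j6 -4.9 pos [164.5 577.  231.3] yaw 164.08 t 0.5
tcp_rot: [-179.1, -0.1, 164.1]
ft_force: [0.0, 0.4, -1.6]
finger_gap: 85.4
```

```bash
python3 -m jog '[[-0.432,-0.455,-0.035,0,1],[-0.432,-0.455,-0.035,0,1],[-0.432,-0.455,-0.035,0,1],[-0.432,-0.455,-0.035,0,1],[-0.432,-0.455,-0.035,0,1],[-0.432,-0.455,-0.035,0,1],[-0.432,-0.455,-0.035,0,1],[-0.432,-0.455,-0.035,0,1],[-0.432,-0.455,-0.035,0,1],[-0.432,-0.455,-0.035,0,1],[-0.432,-0.455,-0.035,0,1],[-0.432,-0.455,-0.035,0,1],[-0.432,-0.455,-0.035,0,1],[-0.432,-0.455,-0.035,0,1],[-0.432,-0.455,-0.035,0,1],[-0.432,-0.455,-0.035,0,1],[-0.432,-0.455,-0.035,0,1]]'; python3 - <<'E'
from bench import r
from h import *
d=snap(r,"wrist","b_wrist"); snap(r,"side","b_side"); go(r,[456,21,300],164); print(r.sense()["tcp_rot"])
E
```

```text
time: 2.3
tool_pos: [453.5, 18.4, 314.2]
tcp_rot: [-179.1, -0.1, 164.2]
ft_force: [-0.0, -0.8, -0.8]
finger_gap: 85.8
shift m [-0.0016  0.0035  0.0141] turn rad 0.0031 j6 -77.7 pos [453.6  18.3 314.2] yaw 164.18 t 2.4
[-1.79098208e+02 -6.35678796e-02  1.64176546e+02]
```

View pics/b_wrist.png

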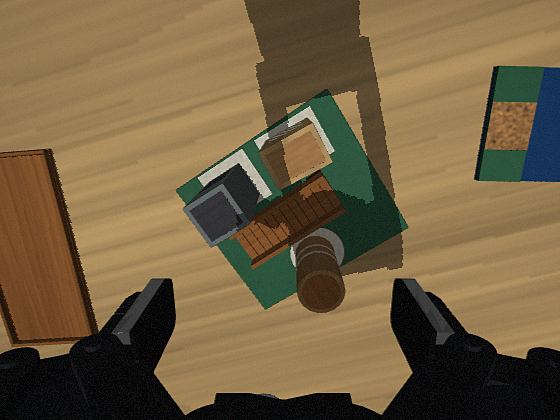

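```bash
python3 - <<'E'
import cv2
a=cv2.imread("pics/b_wrist.png")[80:320,160:420]; cv2.imwrite("pics/b_crop.png",cv2.resize(a,None,fx=2.5,fy=2.5,interpolation=cv2.INTER_CUBIC))
a=cv2.imread("pics/b_side.png")[170:310,150:320]; cv2.imwrite("pics/b_crops.png",cv2.resize(a,None,fx=4,fy=4,interpolation=cv2.INTER_CUBIC))
E
```

```text
(no output)
```

View pics/b_crop.png

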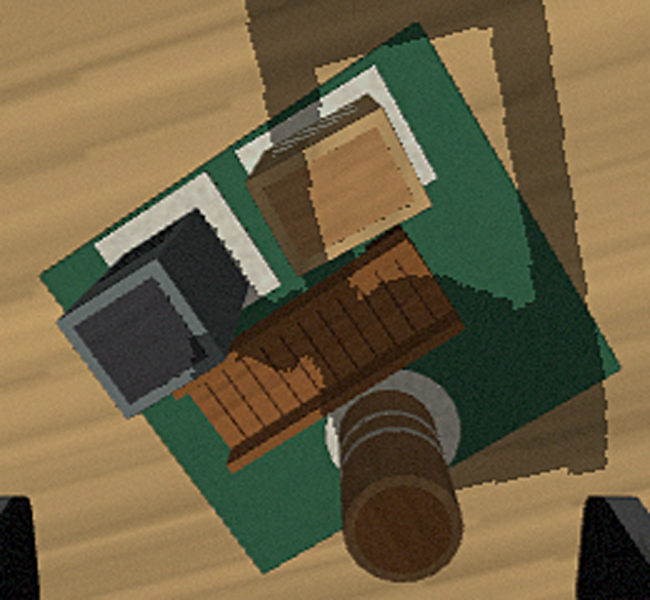

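View pics/b_crops.png

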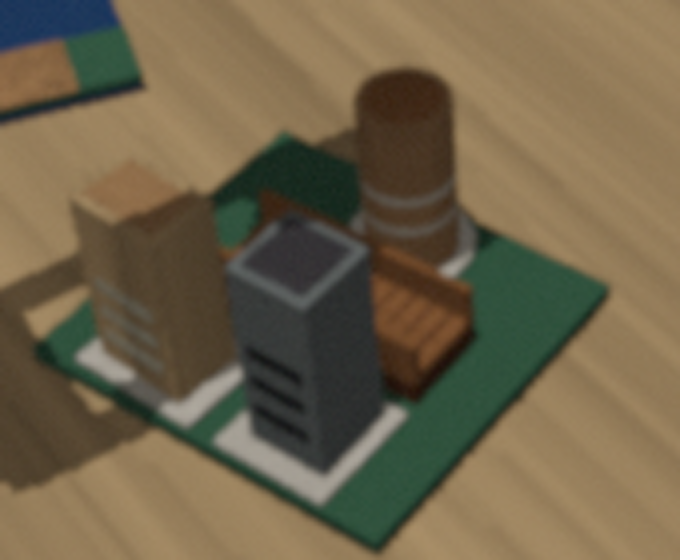

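The wrist crop shows the tops: square corners at about (58,322), (153,260), (225,360) and (128,418), slab corners at (247,180), (375,103), (432,205) and (302,275), and the round top centred at (402,527). I'll cast these onto their known top heights and compare sizes.

```bash
python3 - <<'E'
from bench import r
from h import *
d=snap(r,"wrist")
f=lambda L:np.array(L)/2.5+[160,80]
for nm,L,z in [("sq",[(58,322),(153,260),(225,360),(128,418)],130),("slab",[(247,180),(375,103),(432,205),(302,275)],123),("plsq corner",[(95,243),(208,172),(280,290)],15),("plslab corner",[(235,153),(378,66),(437,180)],15),("bridge rail near R->far R, ",[(173,395),(405,225),(464,325),(230,472)],52)]:
    P=cast(d,f(L),z); print(nm,P[:,:2].mean(0).round(1)); e=np.diff(np.r_[P,P[:1]],axis=0)
    print("  edges",np.linalg.norm(e,axis=1).round(1),np.degrees(np.arctan2(e[:,1],e[:,0])).round(1), P[:,:2].round(0).tolist())
P=cast(d,f([(402,527),(342,527),(462,527),(402,474),(402,581)]),115); print("round",P.round(1).tolist())
P=cast(d,f([(393,437)]),15); print("plate round",P)
m=cv2.inRange(hsv(d),(60,80,20),(92,255,160)); m[:,440:]=0; m[320:]=0
P=cast(d,big(m)[0][:,0],12); print("green",rect(P))
# side view tops
s=snap(r,"side"); g=lambda L:np.array(L)/4+[150,170]
for nm,L,z in [("sq",[(230,267),(293,215),(370,250),(302,305)],130),("slab",[(75,200),(133,160),(210,193),(145,222)],123),("round",[(404,97)],115)]:
    P=cast(s,g(L),z); print("side",nm,P[:,:2].mean(0).round(1)); e=np.diff(np.r_[P,P[:1]],axis=0)
    print("  edges",np.linalg.norm(e,axis=1).round(1),np.degrees(np.arctan2(e[:,1],e[:,0])).round(1))
E
```

```text
sq [463.2 -49.9]
  edges [43.2 45.4 44.3 44.7] [ 107.1   17.6  -73.8 -163.7] [[448.0, -77.0], [435.0, -36.0], [479.0, -22.0], [491.0, -65.0]]
slab [430.7  34.9]
  edges [52.7 41.6 53.7 40.1] [ 104.9   15.   -76.8 -166.4] [[418.0, 4.0], [404.0, 55.0], [444.0, 66.0], [457.0, 14.0]]
plsq corner [448.  -39.9]
  edges [65.7 66.6 92.6] [ 105.7   14.5 -120.3] [[438.0, -88.0], [421.0, -24.0], [485.0, -8.0]]
plslab corner [421.6  44.9]
  edges [77.2 59.4 96.3] [ 104.9   13.5 -113.2] [[416.0, -9.0], [396.0, 65.0], [453.0, 79.0]]
bridge rail near R->far R,  [511.3   3.2]
  edges [132.8  53.7 131.   46.9] [ 111.5   15.8  -71.5 -162.5] [[512.0, -66.0], [463.0, 58.0], [515.0, 72.0], [556.0, -52.0]]
round [[571.6, 23.8, 115.0], [565.1, -0.0, 115.0], [578.1, 47.5, 115.0], [548.5, 29.6, 115.0], [596.1, 17.6, 115.0]]
plate round [[575.55237845  26.56740479  15.        ]]
green ((508.09918212890625, 12.673049926757812), (198.595458984375, 217.9898223876953), 17.34664535522461)
side sq [464.2 -53.2]
  edges [41.3 42.7 43.3 40.9] [  14.5  -70.6 -167.7  106.9]
side slab [434.3  34.7]
  edges [35.6 45.4 33.5 37.6] [ 11.8 -69.  176.6 118.2]
side round [575.   22.1]
  edges [0.] [0.]
```

```bash
python3 - <<'E'
from bench import r
from h import *
go(r,[463.5,-50,180],106)
go(r,[463.5,-50,75],106)
E
```

```text
shift m [-0.0282 -0.0607  0.1351] turn rad 1.015 j6 -77.8 pos [453.7  18.1 314.2] yaw 164.16 t 2.5
shift m [-0.0283 -0.059   0.2401] turn rad 1.015 j6 -77.8 pos [453.7  18.1 314.2] yaw 164.16 t 2.5
```

```bash
python3 -m jog '[[-0.028,-0.061,0.135,1.015,1],[-0.028,-0.061,0.135,1.015,1],[-0.028,-0.061,0.135,1.015,1],[-0.028,-0.061,0.135,1.015,1],[-0.028,-0.061,0.135,1.015,1],[-0.028,-0.061,0.135,1.015,1],[-0.028,-0.061,0.135,1.015,1],[-0.028,-0.061,0.135,1.015,1],[-0.028,-0.061,0.135,1.015,1],[-0.028,-0.061,0.135,1.015,1]]' 40; python3 - <<'E'
from bench import r
from h import *
d=snap(r,"wrist","c_wrist"); go(r,[463.5,-50,75],106)
for x in [[463.5,-50,130]]: print(proj(d,x))
E
```

```text
time: 3.5
tool_pos: [463.3, -50.1, 180.2]
tcp_rot: [-179.5, 0.7, 106.2]
ft_force: [0.4, -0.1, -0.9]
finger_gap: 85.3
shift m [0.0014 0.0012 0.1052] turn rad 0.0025 j6 -27.8 pos [463.3 -50.1 180.2] yaw 106.14 t 3.55
[[283.43101289 241.39446108]]
```

View pics/c_wrist.png

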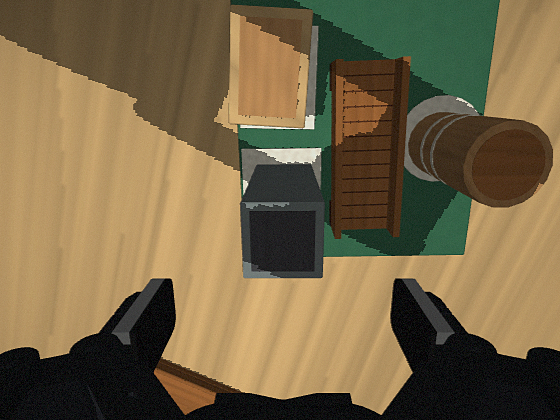

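The square top sits at (282,240), within 1.5 px of the prediction, and is aligned with the jaws. I'll descend and grip.

```bash
python3 -m jog '[[0.001,0.001,0.04,0,1],[0.001,0.001,0.08,0,1],[0.001,0.001,0.105,0,1],[0.001,0.001,0.105,0,1],[0.001,0.001,0.105,0,0],[0.001,0.001,0.105,0,0],[0.001,0.001,0.105,0,0],[0.001,0.001,0.105,0,0],[0.001,0.001,0.105,0,0],[0.001,0.001,0.105,0,0],[0.001,0.001,0.105,0,0],[0.001,0.001,0.105,0,0]]' 40
```

```text
time: 4.75
tool_pos: [465.0, -50.8, 77.4]
tcp_rot: [-179.7, 0.8, 106.1]
ft_force: [-1.6, -0.7, 7.6]
finger_gap: 45.5
```

```bash
python3 -m jog '[[0,0,-0.04,0,0],[0,0,-0.08,0,0],[0,0,-0.10,0,0],[0,0,-0.10,0,0],[0,0,-0.10,0,0]]'; python3 - <<'E'
from bench import r
from h import *
print(r.sense()["ft_force"]); go(r,[468,-275,290],78)
E
```

```text
time: 5.25
tool_pos: [465.3, -49.3, 177.3]
tcp_rot: [-179.7, 0.9, 106.2]
ft_force: [-0.3, -0.5, -3.1]
finger_gap: 45.6
[-0.26016466 -0.47419849 -3.07274826]
shift m [-0.2193 -0.0607 -0.1091] turn rad 0.4913 j6 -27.6 pos [465.3 -49.3 177.3] yaw 106.15 t 5.25
```

```bash
python3 -m jog '[[-0.219,-0.061,-0.109,0.491,0],[-0.219,-0.061,-0.109,0.491,0],[-0.219,-0.061,-0.109,0.491,0],[-0.219,-0.061,-0.109,0.491,0],[-0.219,-0.061,-0.109,0.491,0],[-0.219,-0.061,-0.109,0.491,0],[-0.219,-0.061,-0.109,0.491,0],[-0.219,-0.061,-0.109,0.491,0],[-0.219,-0.061,-0.109,0.491,0],[-0.219,-0.061,-0.109,0.491,0]]'; python3 - <<'E'
from bench import r
from h import *
d=snap(r,"wrist","d_wrist"); print(r.sense()["tool_pos"],r.sense()["tcp_rot"])
E
```

```text
time: 6.25
tool_pos: [467.6, -273.5, 288.9]
tcp_rot: [179.9, 0.9, 78.1]
ft_force: [-0.2, -0.4, -1.4]
finger_gap: 45.7
[ 467.68773364 -273.70519556  289.20492522] [179.91460587   0.87621845  78.10592134]
```

View pics/d_wrist.png

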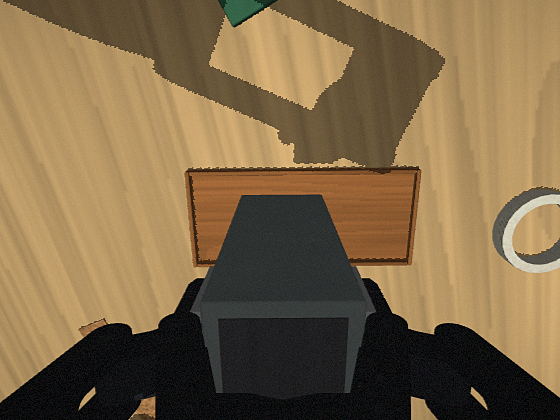

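```bash
python3 - <<'E'
from bench import r
from h import *
d=snap(r,"wrist")
P=cast(d,[(186,169),(421,167),(412,264),(194,266)],15); e=np.diff(np.r_[P,P[:1]],axis=0)
c=P[:,:2].mean(0); print(P[:,:2].round(0).tolist(),c,np.linalg.norm(e,axis=1).round(1),np.degrees(np.arctan2(e[:,1],e[:,0])).round(1))
E
```

```text
[[360.0, -254.0], [621.0, -307.0], [599.0, -425.0], [335.0, -373.0]] [ 478.51036708 -339.77023103] [266.2 120.7 268.8 121.1] [ -11.4 -100.6  168.7   78.2]
```

The tray corners at (186,169), (421,167), (412,264) and (194,266) give a centre of (478.5,−340), yaw −11.4° and size 267×121, which matches 270×120. I'll place the square at tray x −88.

```bash
python3 - <<'E'
from bench import r
from h import *
go(r,[392,-322.5,100],78.6);go(r,[392,-322.5,68.5],78.6)
E
```

```text
shift m [-0.0602 -0.0645  0.1903] turn rad -0.0088 j6 -23.4 pos [ 467.8 -273.9  289.5] yaw 78.09 t 6.35
shift m [-0.0597 -0.0645  0.2218] turn rad -0.0088 j6 -23.4 pos [ 467.8 -273.9  289.5] yaw 78.09 t 6.35
```

```bash
python3 -m jog '[[-0.030,-0.032,0.05,0,0],[-0.060,-0.0645,0.1,0,0],[-0.060,-0.0645,0.15,0,0],[-0.060,-0.0645,0.19,0,0],[-0.060,-0.0645,0.2,0,0],[-0.060,-0.0645,0.21,0,0],[-0.060,-0.0645,0.22,0,0],[-0.060,-0.0645,0.22,0,0],[-0.060,-0.0645,0.22,0,0]]'; python3 - <<'E'
from bench import r
from h import *
go(r,[392,-322.5,68],78.6); print(r.sense()["ft_force"])
E
```

```text
time: 7.25
tool_pos: [393.3, -323.5, 72.1]
tcp_rot: [179.8, 1.0, 78.1]
ft_force: [-1.0, 0.0, -1.9]
finger_gap: 45.5
shift m [ 0.0008 -0.0015  0.0041] turn rad -0.0083 j6 -32.6 pos [ 393.3 -323.5   72.1] yaw 78.13 t 7.25
[-1.04292433  0.02260296 -1.93304506]
```

```bash
python3 -m jog '[[0,0,0.002,0,0],[0,0,0.004,0,0],[0,0,0.005,0,0],[0,0,0.005,0,0]]'
```

```text
time: 7.65
tool_pos: [393.4, -323.7, 67.3]
tcp_rot: [179.7, 1.0, 78.1]
ft_force: [0.1, -0.1, -2.3]
finger_gap: 45.7
```

```bash
python3 -m jog '[[0,0,0.001,0,0],[0,0,0.001,0,0]]';python3 -m jog '[[0,0,0.001,0,0],[0,0,0.001,0,0]]'
```

```text
time: 7.85
tool_pos: [393.4, -323.9, 67.2]
tcp_rot: [179.7, 1.0, 78.1]
ft_force: [-3.9, 2.8, 7.0]
finger_gap: 46.0
time: 8.05
tool_pos: [393.5, -323.9, 67.2]
tcp_rot: [179.7, 1.0, 78.1]
ft_force: [-3.2, 3.0, 8.9]
finger_gap: 45.9
```

```bash
python3 -m jog '[[0,0,0,0,0.6],[0,0,0,0,0.8],[0,0,0,0,0.9],[0,0,0,0,0.9],[0,0,-0.04,0,0.9],[0,0,-0.08,0,0.9],[0,0,-0.12,0,0.9],[0,0,-0.12,0,0.9]]'; python3 - <<'E'
from bench import r
from h import *
d=snap(r,"side","e_side"); go(r,[433,35,190],105)
E
```

```text
time: 8.85
tool_pos: [396.1, -324.4, 194.2]
tcp_rot: [179.2, 1.3, 78.1]
ft_force: [-0.2, -1.0, 0.8]
finger_gap: 76.5
shift m [ 0.3586 -0.0366 -0.0069] turn rad -0.469 j6 -32.6 pos [ 395.1 -323.5  191.1] yaw 78.13 t 8.9
```

View pics/e_side.png

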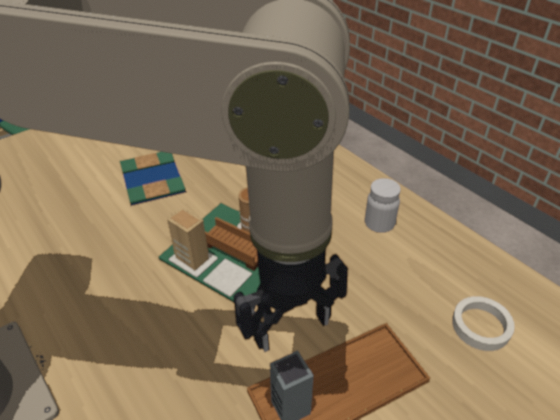

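The square tower stands upright in the tray at (290,388), and its plot is empty. Next is the slab.

```bash
python3 -m jog '[[0.359,-0.037,-0.007,-0.47,1],[0.359,-0.037,-0.007,-0.47,1],[0.359,-0.037,-0.007,-0.47,1],[0.359,-0.037,-0.007,-0.47,1],[0.359,-0.037,-0.007,-0.47,1],[0.359,-0.037,-0.007,-0.47,1],[0.359,-0.037,-0.007,-0.47,1],[0.359,-0.037,-0.007,-0.47,1],[0.359,-0.037,-0.007,-0.47,1],[0.359,-0.037,-0.007,-0.47,1],[0.359,-0.037,-0.007,-0.47,1],[0.359,-0.037,-0.007,-0.47,1]]'; python3 - <<'E'
from bench import r
from h import *
d=snap(r,"wrist","f_wrist"); go(r,[433,35,190],105); print(proj(d,[433,35,123]), r.sense()["tcp_rot"])
E
```

```text
time: 10.1
tool_pos: [432.7, 34.1, 189.9]
tcp_rot: [-180.0, 1.4, 104.9]
ft_force: [-0.2, 0.2, -0.0]
finger_gap: 85.2
shift m [ 0.0007  0.0005 -0.0001] turn rad -0.0013 j6 -15.9 pos [432.7  34.2 190. ] yaw 104.93 t 10.15
[[283.25949127 228.57569897]] [-179.98069349    1.36308522  104.92721189]
```

View pics/f_wrist.png

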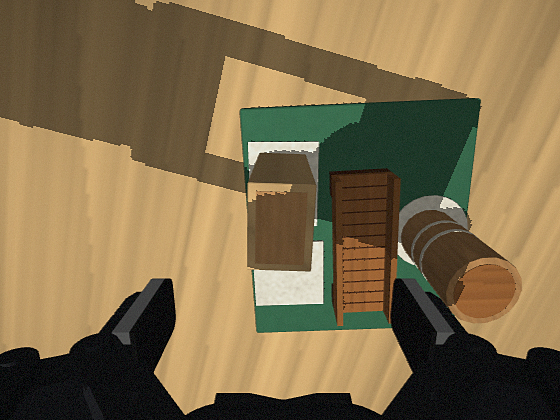

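```bash
python3 - <<'E'
import cv2
a=cv2.imread("pics/f_wrist.png")[90:340,220:440]; cv2.imwrite("pics/f_crop.png",cv2.resize(a,None,fx=2.4,fy=2.4,interpolation=cv2.INTER_CUBIC))
E
```

```text
(no output)
```

View pics/f_crop.png

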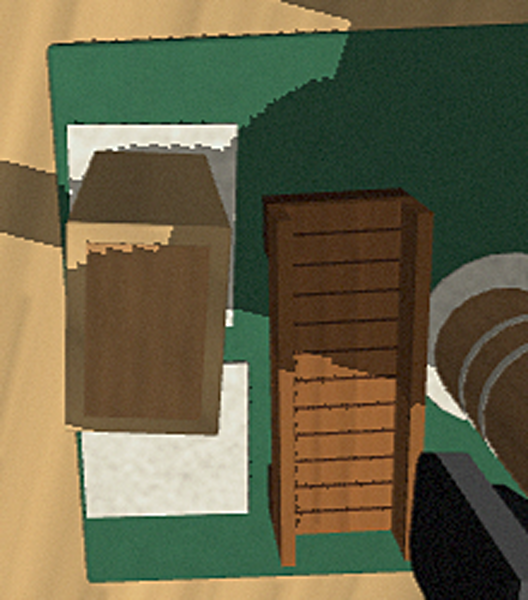

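```bash
python3 - <<'E'
from bench import r
from h import *
d=snap(r,"wrist")
f=lambda L:np.array(L)/2.4+[220,90]
for nm,L,z in [("slab",[(66,222),(232,227),(217,435),(66,427)],123),("plslab",[(68,125),(238,124),(232,326)],15),("plsq",[(247,363),(247,513),(86,517)],15)]:
    P=cast(d,f(L),z); print(nm,P[:,:2].mean(0).round(1),((P[0]+P[2])/2)[:2].round(1)); e=np.diff(np.r_[P,P[:1]],axis=0)
    print("  edges",np.linalg.norm(e,axis=1).round(1),np.degrees(np.arctan2(e[:,1],e[:,0])).round(1))
E
```

```text
slab [431.4  34.9] [431.3  34.6]
  edges [39.8 55.4 39.2 54.4] [  13.2  -77.4 -168.4  103.2]
plslab [440.   49.5] [433.7  34.8]
  edges [59.7 75.6 96.1] [ 15.3 -75.  143.4]
plsq [474.  -55.2] [460.3 -47.8]
  edges [65.9 65.5 92.7] [ -73.1 -163.4   61.9]
```

```bash
python3 - <<'E'
from bench import r
from h import *
go(r,[431.5,35,69],102.5)
E
```

```text
shift m [ 0.0038 -0.001   0.121 ] turn rad 0.0426 j6 -15.9 pos [432.7  34.4 190. ] yaw 104.94 t 10.2
```

```bash
python3 -m jog '[[0.001,-0.001,0.04,0.043,1],[0.003,-0.001,0.08,0.043,1],[0.004,-0.001,0.121,0.043,1],[0.004,-0.001,0.121,0.043,1],[0.004,-0.001,0.121,0.043,1],[0.004,-0.001,0.121,0.043,0],[0.004,-0.001,0.121,0.043,0],[0.004,-0.001,0.121,0.043,0],[0.004,-0.001,0.121,0.043,0],[0.004,-0.001,0.121,0.043,0],[0.004,-0.001,0.121,0.043,0],[0.004,-0.001,0.121,0.043,0],[0.004,-0.001,0.121,0.043,0]]' 40; python3 -m jog '[[0,0,-0.04,0,0],[0,0,-0.08,0,0],[0,0,-0.11,0,0],[0,0,-0.11,0,0],[0,0,-0.11,0,0],[0,0,-0.11,0,0]]'; python3 - <<'E'
from bench import r
from h import *
go(r,[478.5,-340,140],78.6)
E
```

```text
time: 11.5
tool_pos: [432.8, 35.1, 70.7]
tcp_rot: [179.8, 1.4, 102.5]
ft_force: [-1.6, 0.3, 7.1]
finger_gap: 39.5
time: 12.1
tool_pos: [430.9, 37.7, 179.2]
tcp_rot: [179.9, 1.4, 102.5]
ft_force: [-0.1, 0.9, -2.7]
finger_gap: 39.6
shift m [-0.378  -0.0353  0.0483] turn rad 0.4168 j6 -13.0 pos [430.9  37.7 179.2] yaw 102.48 t 12.1
```

```bash
python3 -m jog '[[-0.378,-0.0353,0.03,0.417,0],[-0.378,-0.0353,0.03,0.417,0],[-0.378,-0.0353,0.03,0.417,0],[-0.378,-0.0353,0.03,0.417,0],[-0.378,-0.0353,0.03,0.417,0],[-0.378,-0.0353,0.03,0.417,0],[-0.378,-0.0353,0.03,0.417,0],[-0.378,-0.0353,0.03,0.417,0],[-0.378,-0.0353,0.048,0.417,0],[-0.378,-0.0353,0.07,0.417,0],[-0.378,-0.0353,0.07,0.417,0],[-0.378,-0.0353,0.07,0.417,0],[-0.378,-0.0353,0.07,0.417,0]]';  python3 - <<'E'
from bench import r
from h import *
go(r,[478.5,-340,60],78.6); print(r.sense()["tcp_rot"])
E
```

```text
time: 13.4
tool_pos: [478.9, -340.4, 119.0]
tcp_rot: [179.3, 1.2, 78.6]
ft_force: [-0.8, 0.0, -1.4]
finger_gap: 39.9
shift m [ 0.0016 -0.0012  0.059 ] turn rad 0.0002 j6 -28.3 pos [ 478.9 -340.4  119. ] yaw 78.61 t 13.4
[179.34043282   1.24729804  78.60986443]
```

```bash
python3 -m jog '[[0.001,-0.001,0.03,0,0],[0.0015,-0.001,0.05,0,0],[0.0015,-0.001,0.056,0,0],[0.0015,-0.001,0.058,0,0],[0.0015,-0.001,0.058,0,0],[0.0015,-0.001,0.058,0,0]]'
```

```text
time: 14.0
tool_pos: [479.6, -340.8, 62.7]
tcp_rot: [179.2, 1.3, 78.6]
ft_force: [0.3, 0.5, -0.8]
finger_gap: 39.5
```

```bash
python3 -m jog '[[0,0,0.002,0,0],[0,0,0.003,0,0],[0,0,0.003,0,0]]'; python3 -m jog '[[0,0,0.001,0,0],[0,0,0.001,0,0]]'
```

```text
time: 14.3
tool_pos: [480.4, -341.6, 60.9]
tcp_rot: [179.1, 1.4, 78.6]
ft_force: [0.0, -0.3, 4.2]
finger_gap: 39.5
time: 14.5
tool_pos: [480.4, -341.6, 60.9]
tcp_rot: [179.1, 1.4, 78.6]
ft_force: [-3.3, 2.1, 7.7]
finger_gap: 39.6
```

```bash
python3 -m jog '[[0,0,0,0,0.7],[0,0,0,0,0.7],[0,0,0,0,0.7],[0,0,0,0,0.7],[0,0,-0.04,0,0.7],[0,0,-0.08,0,0.7],[0,0,-0.12,0,0.7],[0,0,-0.13,0,0.7],[0,0,-0.13,0,0.7],[0,0,-0.13,0,0.7]]'; python3 - <<'E'
from bench import r
from h import *
print(r.sense()["tcp_rot"]);go(r,[575,25,185],105);d=snap(r,"side","g_side")
E
```

```text
time: 15.5
tool_pos: [478.6, -337.8, 189.4]
tcp_rot: [179.2, 1.3, 78.6]
ft_force: [-0.3, 0.4, -1.2]
finger_gap: 59.9
[179.18575116   1.33674501  78.60840005]
shift m [ 0.3747  0.0229 -0.004 ] turn rad -0.4606 j6 -28.2 pos [ 478.6 -337.8  189.4] yaw 78.61 t 15.5
```

View pics/g_side.png

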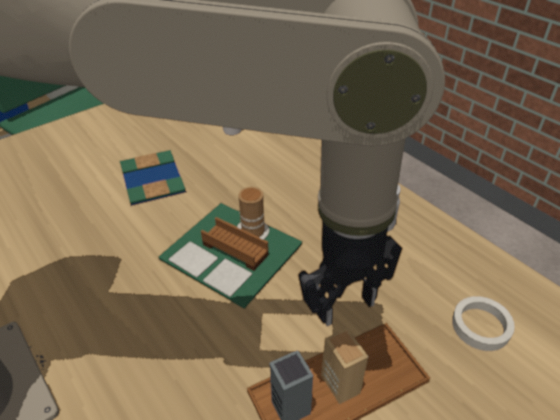

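Both buildings stand in the tray at (291,388) and (343,367). Next is the round tower.

```bash
python3 -m jog '[[0.375,0.022,-0.004,-0.46,1],[0.375,0.022,-0.004,-0.46,1],[0.375,0.022,-0.004,-0.46,1],[0.375,0.022,-0.004,-0.46,1],[0.375,0.022,-0.004,-0.46,1],[0.375,0.022,-0.004,-0.46,1],[0.375,0.022,-0.004,-0.46,1],[0.375,0.022,-0.004,-0.46,1],[0.375,0.022,-0.004,-0.46,1],[0.375,0.022,-0.004,-0.46,1],[0.375,0.022,-0.004,-0.46,1],[0.375,0.022,-0.004,-0.46,1]]'; python3 - <<'E'
from bench import r
from h import *
d=snap(r,"wrist","h_wrist"); go(r,[574,24,185],105); print(proj(d,[[574,24,115],[575,25,15]]), r.sense()["tcp_rot"])
E
```

```text
time: 16.75
tool_pos: [573.3, 24.5, 183.7]
tcp_rot: [180.0, 1.5, 104.9]
ft_force: [0.7, -0.3, -0.1]
finger_gap: 85.2
shift m [-0.0007  0.0004 -0.001 ] turn rad -0.0023 j6 -16.4 pos [573.5  24.5 184. ] yaw 104.87 t 16.8
[[283.09664286 229.50455167]
 [284.39361932 187.07543693]] [179.9514007    1.48078767 104.87060994]
```

View pics/h_wrist.png

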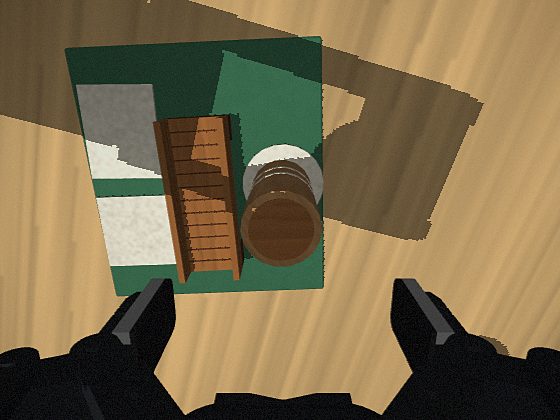

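```bash
python3 - <<'E'
from bench import r
from h import *
go(r,[573,24.5,66],105)
E
```

```text
shift m [ 0.0031 -0.0006  0.118 ] turn rad -0.0023 j6 -16.4 pos [573.5  24.5 184. ] yaw 104.87 t 16.8
```

```bash
python3 -m jog '[[0.001,-0.001,0.04,0,1],[0.003,-0.001,0.08,0,1],[0.003,-0.001,0.118,0,1],[0.003,-0.001,0.118,0,1],[0.003,-0.001,0.118,0,1],[0.003,-0.001,0.118,0,0],[0.003,-0.001,0.118,0,0],[0.003,-0.001,0.118,0,0],[0.003,-0.001,0.118,0,0],[0.003,-0.001,0.118,0,0],[0.003,-0.001,0.118,0,0],[0.003,-0.001,0.118,0,0],[0.003,-0.001,0.118,0,0]]' 40; python3 -m jog '[[0,0,-0.04,0,0],[0,0,-0.08,0,0],[0,0,-0.11,0,0],[0,0,-0.11,0,0],[0,0,-0.11,0,0],[0,0,-0.11,0,0]]'; python3 - <<'E'
from bench import r
from h import *
go(r,[564.8,-357.4,130],78.6)
E
```

```text
time: 18.1
tool_pos: [574.2, 24.1, 68.7]
tcp_rot: [179.8, 1.6, 104.9]
ft_force: [-2.1, -1.2, 7.3]
finger_gap: 49.5
time: 18.7
tool_pos: [572.2, 26.9, 177.4]
tcp_rot: [179.9, 1.5, 104.9]
ft_force: [-0.6, -0.8, -2.0]
finger_gap: 49.4
shift m [-0.3682 -0.106   0.057 ] turn rad 0.4586 j6 -16.2 pos [572.2  26.9 177.4] yaw 104.88 t 18.7
```

```bash
python3 -m jog '[[-0.368,-0.106,0.03,0.459,0],[-0.368,-0.106,0.03,0.459,0],[-0.368,-0.106,0.03,0.459,0],[-0.368,-0.106,0.03,0.459,0],[-0.368,-0.106,0.03,0.459,0],[-0.368,-0.106,0.03,0.459,0],[-0.368,-0.106,0.03,0.459,0],[-0.368,-0.106,0.03,0.459,0],[-0.368,-0.106,0.048,0.459,0],[-0.368,-0.106,0.07,0.459,0],[-0.368,-0.106,0.07,0.459,0],[-0.368,-0.106,0.07,0.459,0],[-0.368,-0.106,0.07,0.459,0]]';  python3 - <<'E'
from bench import r
from h import *
go(r,[564.8,-357.4,60],78.6); print(r.sense()["tcp_rot"])
E
```

```text
time: 20.0
tool_pos: [565.3, -357.4, 117.7]
tcp_rot: [179.2, 1.3, 78.6]
ft_force: [0.0, -0.0, -1.0]
finger_gap: 49.6
shift m [ 0.0013 -0.0013  0.0577] turn rad 0.0 j6 -24.6 pos [ 565.3 -357.4  117.7] yaw 78.6 t 20.0
[179.1554645    1.32133574  78.60218644]
```

```bash
python3 -m jog '[[0.001,-0.001,0.03,0,0],[0.0015,-0.001,0.05,0,0],[0.0015,-0.001,0.057,0,0],[0.0015,-0.001,0.058,0,0],[0.0015,-0.001,0.058,0,0],[0.0015,-0.001,0.058,0,0]]'; python3 -m jog '[[0,0,0.001,0,0],[0,0,0.002,0,0],[0,0,0.002,0,0]]'
```

```text
time: 20.6
tool_pos: [566.2, -358.0, 61.7]
tcp_rot: [179.0, 1.4, 78.6]
ft_force: [-0.1, -0.6, -1.4]
finger_gap: 49.1
time: 20.9
tool_pos: [566.4, -358.2, 60.1]
tcp_rot: [179.0, 1.4, 78.6]
ft_force: [-0.2, 0.0, -1.9]
finger_gap: 49.2
```

```bash
python3 -m jog '[[0,0,0.001,0,0],[0,0,0.002,0,0],[0,0,0.002,0,0]]'; python3 -m jog '[[0,0,0.001,0,0],[0,0,0.001,0,0]]'
```

```text
time: 21.2
tool_pos: [566.5, -358.3, 58.5]
tcp_rot: [179.0, 1.4, 78.6]
ft_force: [-2.2, 2.2, 4.0]
finger_gap: 49.5
time: 21.4
tool_pos: [566.5, -358.4, 58.5]
tcp_rot: [179.0, 1.4, 78.6]
ft_force: [-4.2, 3.4, 8.0]
finger_gap: 49.5
```

```bash
python3 -m jog '[[0,0,0,0,0.73],[0,0,0,0,0.73],[0,0,0,0,0.73],[0,0,0,0,0.73],[0,0,-0.04,0,0.73],[0,0,-0.08,0,0.73],[0,0,-0.12,0,0.73],[0,0,-0.14,0,0.73],[0,0,-0.14,0,0.73],[0,0,-0.14,0,0.73]]'; python3 - <<'E'
from bench import r
from h import *
print(r.sense()["tcp_rot"]);go(r,[505,5,200],106);d=snap(r,"side","i_side")
E
```

```text
time: 22.4
tool_pos: [564.8, -354.6, 198.3]
tcp_rot: [178.9, 1.4, 78.6]
ft_force: [0.8, 0.3, -0.2]
finger_gap: 62.3
[178.94717192   1.4325601   78.59906241]
shift m [ 0.3405 -0.1295 -0.0126] turn rad -0.4782 j6 -24.6 pos [ 564.8 -354.6  198.3] yaw 78.6 t 22.4
```

View pics/i_side.png

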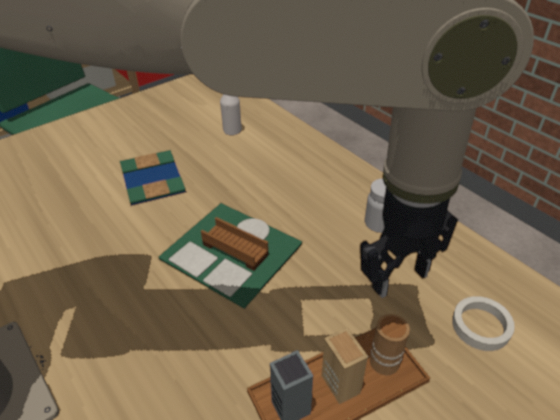

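All three buildings stand in the tray at (291,388), (344,366) and (388,347), and the bridge hasn't moved. Next I'll look at the bridge and the plots.

```bash
python3 -m jog '[[0.34,-0.13,-0.0126,-0.478,1],[0.34,-0.13,-0.0126,-0.478,1],[0.34,-0.13,-0.0126,-0.478,1],[0.34,-0.13,-0.0126,-0.478,1],[0.34,-0.13,-0.0126,-0.478,1],[0.34,-0.13,-0.0126,-0.478,1],[0.34,-0.13,-0.0126,-0.478,1],[0.34,-0.13,-0.0126,-0.478,1],[0.34,-0.13,-0.0126,-0.478,1],[0.34,-0.13,-0.0126,-0.478,1],[0.34,-0.13,-0.0126,-0.478,1],[0.34,-0.13,-0.0126,-0.478,1],[0.34,-0.13,-0.0126,-0.478,1]]'; python3 - <<'E'
from bench import r
from h import *
import pickle
d=snap(r,"wrist","j_wrist"); pickle.dump(d,open("j.pkl","wb")); print(r.sense()["tool_pos"], r.sense()["tcp_rot"])
a=d["pixels"][60:320,130:430,::-1]; cv2.imwrite("pics/j_crop.png",cv2.resize(a,None,fx=2.3,fy=2.3,interpolation=cv2.INTER_CUBIC))
E
```

```text
time: 23.75
tool_pos: [503.9, 4.0, 199.0]
tcp_rot: [179.8, 1.6, 105.9]
ft_force: [0.5, 0.1, -0.3]
finger_gap: 85.2
[503.88077181   4.1661145  199.02833577] [179.82763087   1.64034128 105.91001102]
```

View pics/j_crop.png

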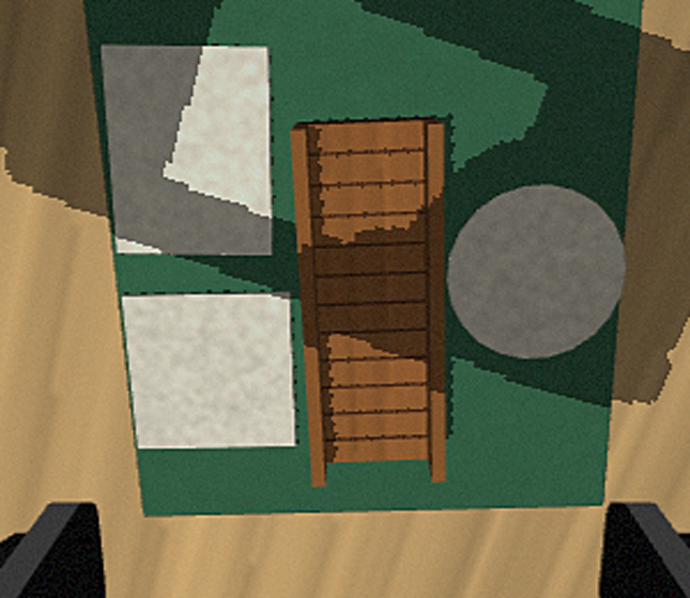

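```bash
python3 - <<'E'
from h import *
import pickle
d=pickle.load(open("j.pkl","rb")); H=hsv(d)
m=cv2.inRange(H,(0,0,60),(180,75,255)); m[:60]=0; m[290:]=0; m[:,:150]=0; m[:,420:]=0
m=cv2.morphologyEx(m,cv2.MORPH_CLOSE,np.ones((5,5))); m=cv2.morphologyEx(m,cv2.MORPH_OPEN,np.ones((5,5)))
cv2.imwrite("pics/j_mask.png",m)
for c in big(m,n=4):
    P=cast(d,c[:,0],15); print(cv2.contourArea(c),rect(P), cv2.minEnclosingCircle(np.float32(P[:,:2])))
f=lambda L:np.array(L)/2.3+[130,60]
for nm,L,z in [("bridge",[(291,128),(444,124),(445,482),(312,487)],52),("plslab",[(101,46),(267,46),(271,255),(119,253)],15),("plsq",[(122,297),(293,293),(296,446),(139,448)],15),("plr",[(448,275),(624,270),(540,185),(532,358)],15)]:
    P=cast(d,f(L),z); print(nm,P[:,:2].mean(0).round(1)); e=np.diff(np.r_[P,P[:1]],axis=0)
    print("  edges",np.linalg.norm(e,axis=1).round(1),np.degrees(np.arctan2(e[:,1],e[:,0])).round(1))
E
```

```text
6320.5 ((433.23516845703125, 34.695152282714844), (60.62963104248047, 76.09903717041016), 15.200122833251953) ((432.93621826171875, 34.522422790527344), 48.37268829345703)
4692.0 ((460.3643798828125, -47.60234451293945), (66.8014907836914, 66.24064636230469), 16.840946197509766) ((460.3356018066406, -47.261863708496094), 46.13032150268555)
4517.5 ((572.4951171875, 26.92311668395996), (69.02310180664062, 68.61776733398438), 15.87821102142334) ((572.6528930664062, 26.708282470703125), 34.9519157409668)
91.0 ((656.0347900390625, -60.4351806640625), (12.879305839538574, 10.030536651611328), 15.847704887390137) ((656.185791015625, -60.9670295715332), 7.834769248962402)
bridge [513.1   2.5]
  edges [ 49.9 129.9  49.9 130.7] [  17.4  -71.9 -161.8  108.1]
plslab [433.6  34.5]
  edges [59.4 76.  58.6 75.2] [  15.9  -74.7 -164.9  105.9]
plsq [461.3 -47.9]
  edges [67.1 65.7 65.4 65. ] [  17.3  -74.2 -163.3  107.3]
plr [573.   26.9]
  edges [68.4 47.9 68.9 49. ] [ 17.6 152.9 -72.7 151.6]
```

```bash
python3 - <<'E'
from bench import r
from h import *
go(r,[513,2.5,100],108.1);go(r,[513,2.5,20],108.1)
E
```

```text
shift m [-0.0013  0.008   0.0991] turn rad -0.0382 j6 -20.0 pos [503.9   4.2 199. ] yaw 105.91 t 23.8
shift m [0.001  0.0078 0.1791] turn rad -0.0382 j6 -20.0 pos [503.9   4.2 199. ] yaw 105.91 t 23.8
```

```bash
python3 -m jog '[[-0.001,0.008,0.04,-0.038,1],[-0.001,0.008,0.08,-0.038,1],[-0.001,0.008,0.12,-0.038,1],[0,0.008,0.14,-0.038,1],[0.001,0.008,0.16,-0.038,1],[0.001,0.008,0.177,-0.038,1],[0.001,0.008,0.177,-0.038,1],[0.001,0.008,0.177,-0.038,1]]'; python3 - <<'E'
from bench import r
from h import *
go(r,[513,2.5,22],108.1)
E
```

```text
time: 24.6
tool_pos: [513.2, 2.3, 22.3]
tcp_rot: [179.9, 1.6, 108.1]
ft_force: [-0.1, -0.3, -0.2]
finger_gap: 85.3
shift m [ 0.0002 -0.0001  0.0003] turn rad -0.0006 j6 -21.7 pos [513.2   2.3  22.3] yaw 108.06 t 24.6
```

```bash
python3 -m jog '[[0,0,0,0,0],[0,0,0,0,0],[0,0,0,0,0],[0,0,0,0,0],[0,0,0,0,0],[0,0,0,0,0],[0,0,0,0,0]]' 40; python3 -m jog '[[0,0,-0.04,0,0],[0,0,-0.08,0,0],[0,0,-0.11,0,0],[0,0,-0.15,0,0],[0,0,-0.15,0,0],[0,0,-0.15,0,0]]'; python3 - <<'E'
from bench import r
from h import *
go(r,[500,270,230],72)
E
```

```text
time: 25.3
tool_pos: [514.3, 2.2, 23.7]
tcp_rot: [179.8, 1.7, 108.1]
ft_force: [0.1, -0.4, 7.1]
finger_gap: 49.0
time: 25.9
tool_pos: [513.3, 6.3, 174.9]
tcp_rot: [179.6, 1.8, 108.1]
ft_force: [0.2, -0.7, -2.1]
finger_gap: 49.2
shift m [ 0.2531  0.0696 -0.0624] turn rad 0.6295 j6 -21.8 pos [513.3   6.3 174.9] yaw 108.07 t 25.9
```

```bash
python3 - <<'E'
from bench import r
from h import *
go(r,[360,365,240],72)
E
```

```text
shift m [ 0.3864 -0.034  -0.0772] turn rad 0.6295 j6 -21.8 pos [513.3   6.3 174.9] yaw 108.07 t 25.9
```

```bash
python3 -m jog '[[0.386,-0.034,-0.077,0.63,0],[0.386,-0.034,-0.077,0.63,0],[0.386,-0.034,-0.077,0.63,0],[0.386,-0.034,-0.077,0.63,0],[0.386,-0.034,-0.077,0.63,0],[0.386,-0.034,-0.077,0.63,0],[0.386,-0.034,-0.077,0.63,0],[0.386,-0.034,-0.077,0.63,0],[0.386,-0.034,-0.077,0.63,0],[0.386,-0.034,-0.077,0.63,0],[0.386,-0.034,-0.077,0.63,0],[0.386,-0.034,-0.077,0.63,0],[0.386,-0.034,-0.077,0.63,0],[0.386,-0.034,-0.077,0.63,0]]'; python3 - <<'E'
from bench import r
from h import *
import pickle
d=snap(r,"wrist","k_wrist"); pickle.dump(d,open("k.pkl","wb")); print(r.sense()["tool_pos"], r.sense()["tcp_rot"])
E
```

```text
time: 27.3
tool_pos: [360.6, 363.7, 239.6]
tcp_rot: [178.7, 1.2, 71.9]
ft_force: [0.2, 0.6, -0.9]
finger_gap: 49.1
[360.54004601 363.86813922 239.73171038] [178.67848348   1.21516883  71.88408457]
```

View pics/k_wrist.png

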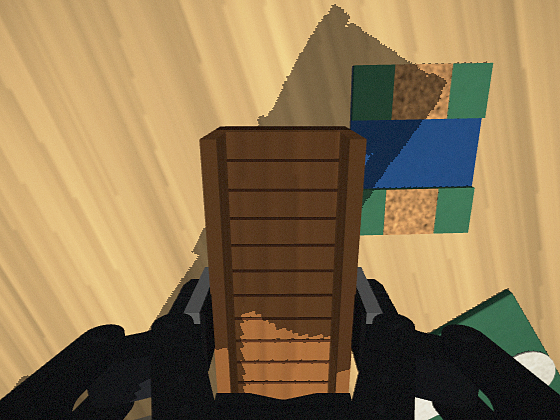

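```bash
python3 - <<'E'
from h import *
import pickle
d=pickle.load(open("k.pkl","rb"))
a=d["pixels"][50:250,340:510,::-1]; cv2.imwrite("pics/k_crop.png",cv2.resize(a,None,fx=3,fy=3,interpolation=cv2.INTER_CUBIC))
a=d["pixels"][110:410,180:390,::-1]; cv2.imwrite("pics/k_crop2.png",cv2.resize(a,None,fx=2,fy=2,interpolation=cv2.INTER_CUBIC))
E
```

```text
(no output)
```

View pics/k_crop.png

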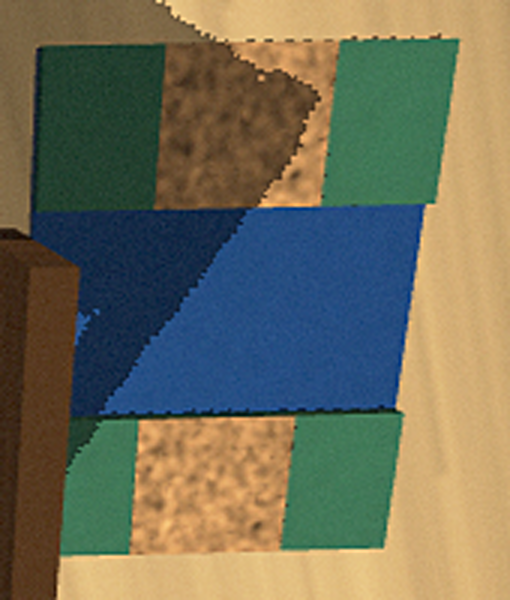

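View pics/k_crop2.png

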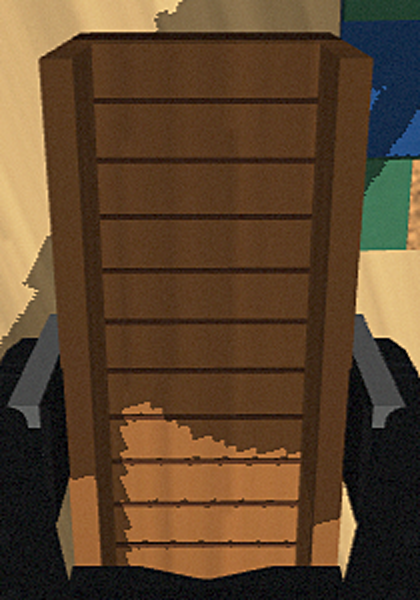

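```bash
python3 - <<'E'
from h import *
from bench import r
import pickle
d=pickle.load(open("k.pkl","rb"))
f=lambda L:np.array(L)/3+[340,50]
P=cast(d,f([(41,46),(459,40),(436,202),(385,547),(403,412)]),12)[:,:2]
print("board c from diag-ish; right edge"); print(P.round(1).tolist())
print("width top",np.linalg.norm(P[1]-P[0]),"len right",np.linalg.norm(P[3]-P[1]),"ang top",np.degrees(np.arctan2(*(P[1]-P[0])[::-1])),"ang right",np.degrees(np.arctan2(*(P[1]-P[3])[::-1])), "bank",np.linalg.norm(P[1]-P[2]),np.linalg.norm(P[3]-P[4]))
print("centre from corners", (P[0]+P[3])/2)
Q=cast(d,f([(167,44),(341,41),(323,205),(155,208),(138,418),(296,415),(281,550),(130,553)]),12)[:,:2]
cl=[(Q[0]+Q[1])/2,(Q[2]+Q[3])/2,(Q[4]+Q[5])/2,(Q[6]+Q[7])/2]; print("path cl",np.round(cl,1).tolist(),"w",[np.linalg.norm(Q[i]-Q[i+1]).round(1) for i in(0,2,4,6)])
v=cl[0]-cl[3]; print("len",np.linalg.norm(v),"ang",np.degrees(np.arctan2(v[1],v[0])),"centre",np.mean(cl,0),(cl[0]+cl[3])/2)
s=r.sense(); M=Ro.from_euler("xyz",s["tcp_rot"],degrees=True).inv()
g=lambda L:np.array(L)/2+[180,110]
B=cast(d,g([(40,60),(372,60),(52,300),(361,300)]),s["tool_pos"][2]-11.7+40); print("bridge in tool",M.apply(B-s["tool_pos"]).round(1).tolist())
E
```

```text
board c from diag-ish; right edge
[[459.2, 438.5], [584.0, 399.8], [570.0, 352.9], [534.8, 237.9], [548.8, 285.8]]
width top 130.61392691270015 len right 169.1306824409412 ang top -17.23651428757279 ang right 73.11103176647022 bank 48.94917518038941 49.91362784639069
centre from corners [497.03897472 338.18927606]
path cl [[522.7, 418.9], [508.3, 371.6], [487.1, 304.7], [472.9, 256.9]] w [np.float64(54.4), np.float64(54.8), np.float64(54.7), np.float64(54.4)]
len 169.47684262403035 ang 72.927772307126 centre [497.75134416 338.0214423 ] [497.78658188 337.90886008]
bridge in tool [[64.3, -25.0, -30.3], [64.2, 24.8, -29.1], [25.0, -25.7, -29.4], [24.4, 25.8, -28.2]]
```

The board's corners give size 130.6×169 and centre (497.7,338.0), with the path at 72.9° and 54.5 wide. The bridge's centre in the tool is within 1 mm. I'll move over the board.

```bash
python3 - <<'E'
from bench import r
from h import *
go(r,[497.9,338.7,75],72.9);go(r,[497.9,338.7,28],72.9)
E
```

```text
shift m [0.0223 0.1346 0.1674] turn rad -0.0177 j6 58.9 pos [360.5 363.9 239.7] yaw 71.88 t 27.35
shift m [0.0233 0.1335 0.2144] turn rad -0.0177 j6 58.9 pos [360.5 363.9 239.7] yaw 71.88 t 27.35
```

```bash
python3 -m jog '[[0.011,0.048,0.02,-0.018,0],[0.022,0.09,0.04,-0.018,0],[0.022,0.134,0.06,-0.018,0],[0.022,0.134,0.11,-0.018,0],[0.022,0.134,0.15,-0.018,0],[0.022,0.134,0.167,-0.018,0],[0.022,0.134,0.167,-0.018,0],[0.022,0.134,0.167,-0.018,0]]'; python3 - <<'E'
from bench import r
from h import *
print(r.sense()["tcp_rot"]);go(r,[497.9,338.7,28],72.9)
E
```

```text
time: 28.15
tool_pos: [497.7, 338.5, 76.1]
tcp_rot: [178.7, 1.2, 72.9]
ft_force: [0.8, -0.3, -0.2]
finger_gap: 49.3
[178.68773406   1.22647634  72.88695222]
shift m [ 0.0013 -0.001   0.0481] turn rad -0.0002 j6 48.1 pos [497.7 338.5  76.1] yaw 72.89 t 28.15
```

```bash
python3 -m jog '[[0.001,-0.001,0.03,0,0],[0.001,-0.001,0.04,0,0],[0.001,-0.001,0.047,0,0],[0.001,-0.001,0.047,0,0],[0.001,-0.001,0.047,0,0]]'; python3 -m jog '[[0,0,0.001,0,0],[0,0,0.002,0,0],[0,0,0.002,0,0]]'
```

```text
time: 28.65
tool_pos: [498.4, 338.8, 30.2]
tcp_rot: [178.6, 1.2, 72.9]
ft_force: [0.8, -0.1, -0.7]
finger_gap: 49.3
time: 28.95
tool_pos: [498.7, 339.0, 28.7]
tcp_rot: [178.6, 1.1, 72.9]
ft_force: [0.2, 0.6, -0.3]
finger_gap: 49.5
```

```bash
python3 -m jog '[[0,0,0.001,0,0],[0,0,0.001,0,0],[0,0,0.001,0,0]]'; python3 - <<'E'
from bench import r
from h import *
go(r,[497.9,338.7,24],72.9); snap(r,"side","l_side"); 
E
```

```text
time: 29.25
tool_pos: [498.7, 338.9, 27.6]
tcp_rot: [178.6, 1.1, 72.9]
ft_force: [-1.0, -0.0, -0.5]
finger_gap: 49.0
shift m [-0.0003 -0.0008  0.0036] turn rad -0.0002 j6 48.3 pos [498.7 338.9  27.6] yaw 72.89 t 29.25
```

View pics/l_side.png

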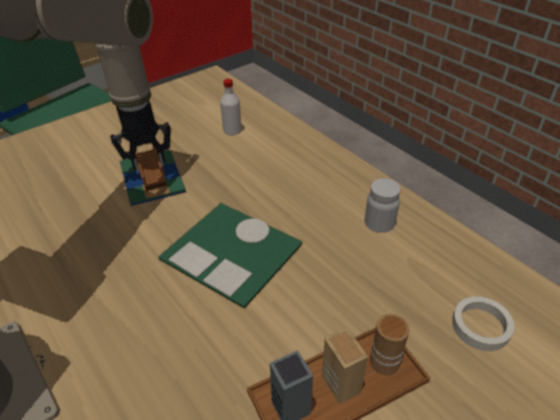

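The bridge is over the stream at (150,172) and not yet touching. I'll lower it to contact.

```bash
python3 -m jog '[[0,-0.0005,0.001,0,0],[0,-0.0008,0.002,0,0],[0,-0.0008,0.002,0,0]]'; python3 -m jog '[[0,0,0.001,0,0],[0,0,0.002,0,0],[0,0,0.002,0,0]]'
```

```text
time: 29.6
tool_pos: [497.6, 339.0, 25.3]
tcp_rot: [178.6, 1.2, 72.9]
ft_force: [-0.6, -0.1, -1.2]
finger_gap: 49.2
time: 29.9
tool_pos: [498.0, 339.2, 24.2]
tcp_rot: [178.6, 1.1, 72.9]
ft_force: [-1.2, 0.4, 4.8]
finger_gap: 49.6
```

```bash
python3 -m jog '[[0,0,0.001,0,0],[0,0,0.001,0,0]]'; python3 -m jog '[[0,0,0,0,0.8],[0,0,0,0,0.9],[0,0,0,0,1],[0,0,0,0,1],[0,0,-0.02,0,1],[0,0,-0.06,0,1],[0,0,-0.10,0,1],[0,0,-0.15,0,1],[0,0,-0.17,0,1],[0,0,-0.17,0,1],[0,0,-0.17,0,1],[0,0,-0.17,0,1]]'; python3 - <<'E'
from bench import r
from h import *
import pickle
d=snap(r,"wrist","m_wrist"); pickle.dump(d,open("m.pkl","wb")); print(r.sense()["tool_pos"], r.sense()["tcp_rot"])
a=d["pixels"][60:320,180:390,::-1]; cv2.imwrite("pics/m_crop.png",cv2.resize(a,None,fx=2.3,fy=2.3,interpolation=cv2.INTER_CUBIC))
E
```

```text
time: 30.1
tool_pos: [498.0, 339.3, 24.1]
tcp_rot: [178.6, 1.1, 72.9]
ft_force: [-3.2, -1.9, 8.1]
finger_gap: 49.4
time: 31.3
tool_pos: [494.2, 343.2, 191.9]
tcp_rot: [178.7, 1.3, 72.9]
ft_force: [-0.2, 0.2, 0.1]
finger_gap: 85.2
[494.08330329 343.07611311 191.69168245] [178.75776129   1.29981845  72.89214911]
```

View pics/m_crop.png

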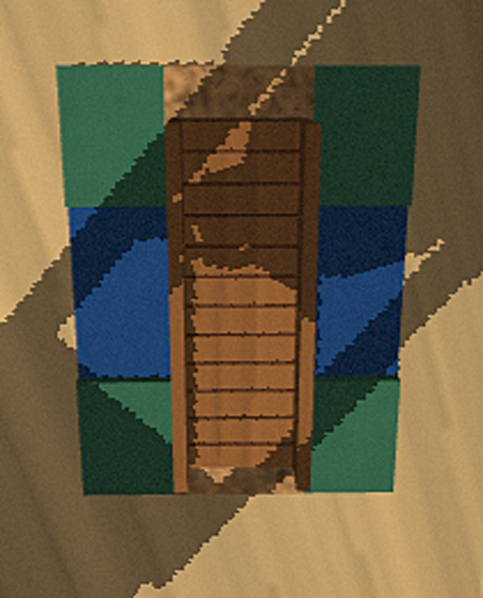

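```bash
python3 - <<'E'
from h import *
import pickle
d=pickle.load(open("m.pkl","rb"))
f=lambda L:np.array(L)/2.3+[180,60]
for nm,L,z in [("board",[(56,67),(420,66),(393,491),(84,494)],12),("bridge",[(166,123),(320,124),(309,490),(174,491)],52)]:
    P=cast(d,f(L),z)[:,:2]; print(nm,P.mean(0).round(1)); e=np.diff(np.r_[P,P[:1]],axis=0)
    print("  edges",np.linalg.norm(e,axis=1).round(1),np.degrees(np.arctan2(e[:,1],e[:,0])).round(1))
E
```

```text
board [497.3 338. ]
  edges [129.8 169.3 129.5 169. ] [ -16.9 -107.   162.9   73.1]
bridge [498.1 340. ]
  edges [ 49.1 129.9  49.5 130.2] [ -17.5 -107.1  162.8   72.8]
```

The bridge's centre is (498.1,340.0) against the board's (497.3,338.0). It is aligned within 0.3°, with about 30 mm on each bank. Next I'll return to the tray and look.

```bash
python3 - <<'E'
from bench import r
from h import *
go(r,[480,-310,270],78.6)
E
```

```text
shift m [-0.6299  0.18   -0.0601] turn rad -0.0996 j6 48.3 pos [494.1 343.1 191.7] yaw 72.89 t 31.35
```

```bash
python3 -m jog '[[-0.05,0.014,-0.06,-0.1,1],[-0.63,0.18,-0.06,-0.1,1],[-0.63,0.18,-0.06,-0.1,1],[-0.63,0.18,-0.06,-0.1,1],[-0.63,0.18,-0.06,-0.1,1],[-0.63,0.18,-0.06,-0.1,1],[-0.63,0.18,-0.06,-0.1,1],[-0.63,0.18,-0.06,-0.1,1],[-0.63,0.18,-0.06,-0.1,1],[-0.63,0.18,-0.06,-0.1,1],[-0.63,0.18,-0.06,-0.1,1],[-0.63,0.18,-0.06,-0.1,1],[-0.63,0.18,-0.06,-0.1,1],[-0.63,0.18,-0.06,-0.1,1],[-0.63,0.18,-0.06,-0.1,1],[-0.63,0.18,-0.06,-0.1,1],[-0.63,0.18,-0.06,-0.1,1],[-0.63,0.18,-0.06,-0.1,1],[-0.63,0.18,-0.06,-0.1,1]]'; python3 - <<'E'
from bench import r
from h import *
import pickle
d=snap(r,"wrist","n_wrist"); pickle.dump(d,open("n.pkl","wb")); print(r.sense()["tool_pos"], r.sense()["tcp_rot"],r.sense()["time"])
print(proj(d,[[392,-323,120],[479,-341,113],[565,-358,105]]))
E
```

```text
time: 33.25
tool_pos: [480.3, -309.0, 269.9]
tcp_rot: [178.9, 1.4, 78.7]
ft_force: [0.0, -0.1, -0.8]
finger_gap: 85.3
[ 480.2998432  -309.18547623  269.98919976] [178.879399     1.42165317  78.70283095] 33.3
[[178.97869347 229.44319236]
 [285.33431937 226.60841253]
 [384.61683104 222.70075236]]
```

View pics/n_wrist.png

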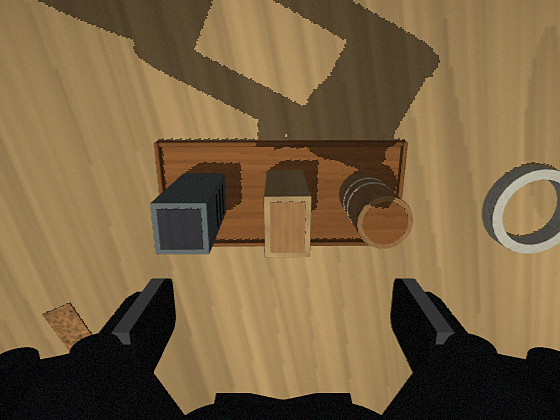

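```bash
python3 - <<'E'
import cv2
a=cv2.imread("pics/n_wrist.png")[130:270,140:430]; cv2.imwrite("pics/n_crop.png",cv2.resize(a,None,fx=2.7,fy=2.7,interpolation=cv2.INTER_CUBIC))
E
```

```text
(no output)
```

View pics/n_crop.png

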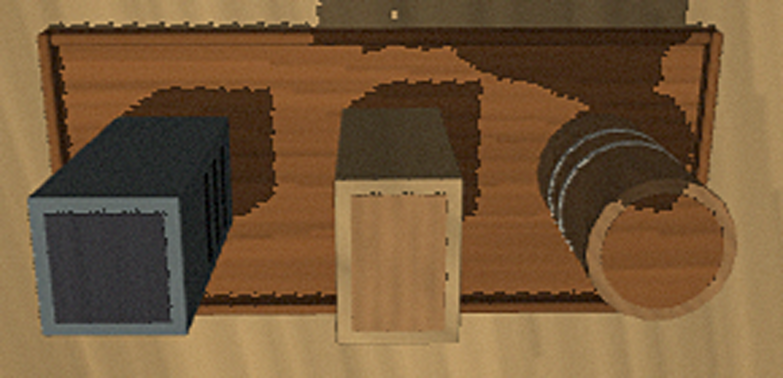

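```bash
python3 - <<'E'
from h import *
import pickle
d=pickle.load(open("n.pkl","rb"))
f=lambda L:np.array(L)/2.7+[140,130]
for nm,L,z in [("sq",[(29,197),(180,197),(189,333),(43,335)],120),("slab",[(334,180),(461,180),(459,343),(338,343)],113),("rd",[(587,255),(660,181),(737,245),(658,321)],105)]:
    P=cast(d,f(L),z)[:,:2]; print(nm,P.mean(0).round(1)); e=np.diff(np.r_[P,P[:1]],axis=0)
    print("  edges",np.linalg.norm(e,axis=1).round(1),np.degrees(np.arctan2(e[:,1],e[:,0])).round(1), np.linalg.norm(P[0]-P[2]).round(1),np.linalg.norm(P[1]-P[3]).round(1))
from bench import r
E
```

```text
sq [ 393.7 -322.9]
  edges [45.3 44.9 45.9 45.4] [ -11.6 -101.3  169.1   77.9] 63.9 64.4
slab [ 480.6 -342.3]
  edges [39.2 55.3 39.5 55.1] [ -11.5 -100.5  168.3   79.2] 68.3 67.3
rd [ 565.  -358.4]
  edges [33.1 34.8 35.7 34.6] [  37.7  -50.  -142.6  125.7] 49.0 48.7
```

```bash
python3 - <<'E'
from bench import r
from h import *
go(r,[393.7,-322.9,180],78.6);go(r,[393.7,-322.9,65.5],78.6)
E
```

```text
shift m [-0.0282 -0.084   0.0891] turn rad 0.0018 j6 -26.1 pos [ 480.3 -309.2  270. ] yaw 78.7 t 33.3
shift m [-0.0253 -0.0862  0.2035] turn rad 0.0018 j6 -26.1 pos [ 480.3 -309.2  270. ] yaw 78.7 t 33.3
```

```bash
python3 -m jog '[[-0.014,-0.042,0.03,0,0.8],[-0.028,-0.084,0.06,0,0.8],[-0.028,-0.084,0.089,0,0.8],[-0.028,-0.084,0.089,0,0.8],[-0.028,-0.084,0.089,0,0.8],[-0.027,-0.085,0.13,0,0.8],[-0.026,-0.086,0.17,0,0.8],[-0.0255,-0.086,0.202,0,0.8],[-0.0255,-0.086,0.202,0,0.8],[-0.0255,-0.086,0.202,0,0.8],[-0.0255,-0.086,0.202,0,0.8]]'; python3 - <<'E'
from bench import r
from h import *
go(r,[393.7,-322.9,67],78.6)
E
```

```text
time: 34.4
tool_pos: [396.1, -324.7, 70.5]
tcp_rot: [178.6, 1.6, 78.7]
ft_force: [-0.1, 0.1, -0.4]
finger_gap: 68.2
shift m [ 0.0014 -0.0028  0.0034] turn rad 0.0023 j6 -33.2 pos [ 396.1 -324.7   70.5] yaw 78.73 t 34.4
```

```bash
python3 -m jog '[[0.0014,-0.0028,0.0035,0,0.8],[0.0014,-0.0028,0.0035,0,0.8],[0.0014,-0.0028,0.0035,0,0],[0.0014,-0.0028,0.0035,0,0],[0.0014,-0.0028,0.0035,0,0],[0.0014,-0.0028,0.0035,0,0],[0.0014,-0.0028,0.0035,0,0],[0.0014,-0.0028,0.0035,0,0],[0.0014,-0.0028,0.0035,0,0]]' 40;  python3 -m jog '[[0,0,-0.04,0,0],[0,0,-0.08,0,0],[0,0,-0.11,0,0],[0,0,-0.11,0,0],[0,0,-0.11,0,0],[0,0,-0.11,0,0]]'; python3 - <<'E'
from bench import r
from h import *
go(r,[460.6,-47.7,110],106.9)
E
```

```text
time: 35.3
tool_pos: [393.5, -323.2, 67.8]
tcp_rot: [178.7, 1.6, 78.7]
ft_force: [-3.8, 2.2, 8.7]
finger_gap: 45.8
time: 35.9
tool_pos: [390.7, -318.8, 175.7]
tcp_rot: [178.8, 1.5, 78.7]
ft_force: [0.1, 0.1, -2.5]
finger_gap: 45.7
shift m [0.2812 0.0144 0.0587] turn rad -0.4917 j6 -33.2 pos [ 390.7 -318.8  175.7] yaw 78.73 t 35.9
```

```bash
python3 -m jog '[[0.281,0.0144,0.01,-0.492,0],[0.281,0.0144,0.01,-0.492,0],[0.281,0.0144,0.01,-0.492,0],[0.281,0.0144,0.01,-0.492,0],[0.281,0.0144,0.01,-0.492,0],[0.281,0.0144,0.03,-0.492,0],[0.281,0.0144,0.058,-0.492,0],[0.281,0.0144,0.058,-0.492,0],[0.281,0.0144,0.058,-0.492,0],[0.281,0.0144,0.058,-0.492,0],[0.281,0.0144,0.058,-0.492,0]]';  python3 - <<'E'
from bench import r
from h import *
go(r,[460.6,-47.7,78],106.9); print(r.sense()["tcp_rot"])
E
```

```text
time: 37.0
tool_pos: [461.4, -48.8, 112.1]
tcp_rot: [179.6, 1.9, 106.8]
ft_force: [-0.1, -0.5, -2.1]
finger_gap: 45.8
shift m [ 0.0024 -0.0007  0.034 ] turn rad -0.001 j6 -27.6 pos [461.4 -48.8 112.1] yaw 106.84 t 37.0
[179.56369454   1.93948053 106.84107122]
```

```bash
python3 -m jog '[[0.002,-0.0007,0.02,0,0],[0.0024,-0.0007,0.03,0,0],[0.0024,-0.0007,0.031,0,0],[0.0024,-0.0007,0.031,0,0],[0.0024,-0.0007,0.031,0,0]]';  python3 - <<'E'
from bench import r
from h import *
go(r,[460.6,-47.7,78],106.9); d=snap(r,"wrist","o_wrist")
E
```

```text
time: 37.5
tool_pos: [461.1, -47.8, 81.8]
tcp_rot: [179.5, 2.0, 106.8]
ft_force: [0.9, -0.4, -1.9]
finger_gap: 45.7
shift m [ 0.0004 -0.0005  0.0038] turn rad -0.0012 j6 -27.4 pos [461.1 -47.8  81.8] yaw 106.83 t 37.5
```

View pics/o_wrist.png

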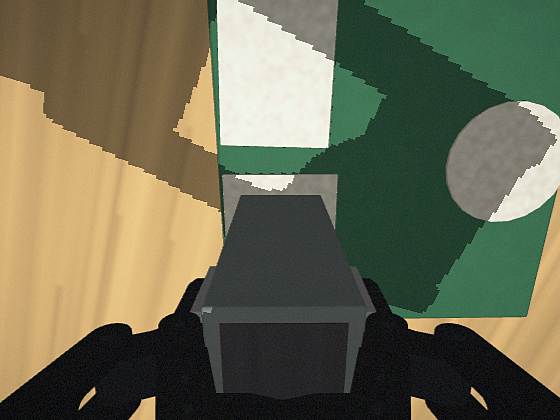

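The tower's base is centred between the plot's edges: columns 239–322 in 222–338. I'll lower it.

```bash
python3 -m jog '[[0.0004,-0.0005,0.002,0,0],[0.0004,-0.0005,0.003,0,0],[0.0004,-0.0005,0.003,0,0]]'; python3 -m jog '[[0,0,0.001,0,0],[0,0,0.002,0,0],[0,0,0.002,0,0]]'
```

```text
time: 37.85
tool_pos: [460.5, -47.6, 78.8]
tcp_rot: [179.5, 2.0, 106.8]
ft_force: [0.4, -0.2, -2.0]
finger_gap: 45.7
time: 38.15
tool_pos: [460.9, -47.9, 77.8]
tcp_rot: [179.5, 2.0, 106.8]
ft_force: [-4.4, -1.9, 6.7]
finger_gap: 45.9
```

```bash
python3 -m jog '[[0,0,0,0,0.8],[0,0,0,0,0.9],[0,0,0,0,0.9],[0,0,0,0,0.9],[0,0,-0.03,0,0.9],[0,0,-0.07,0,0.9],[0,0,-0.11,0,0.9],[0,0,-0.11,0,0.9],[0,0,-0.11,0,0.9],[0,0,-0.11,0,0.9]]'; python3 - <<'E'
from bench import r
from h import *
import pickle
d=snap(r,"wrist","p_wrist"); pickle.dump(d,open("p.pkl","wb")); go(r,[480.6,-342.3,180],78.8); print(r.sense()["tcp_rot"])
a=d["pixels"][90:330,180:390,::-1]; cv2.imwrite("pics/p_crop.png",cv2.resize(a,None,fx=2.5,fy=2.5,interpolation=cv2.INTER_CUBIC))
E
```

```text
time: 39.15
tool_pos: [458.1, -44.4, 186.3]
tcp_rot: [179.6, 2.0, 106.8]
ft_force: [-0.3, 0.6, 0.1]
finger_gap: 77.1
shift m [-0.2914 -0.0647  0.0154] turn rad 0.4896 j6 -27.3 pos [457.8 -44.4 185.9] yaw 106.85 t 39.2
[179.64103788   1.93259995 106.84918316]
```

View pics/p_crop.png

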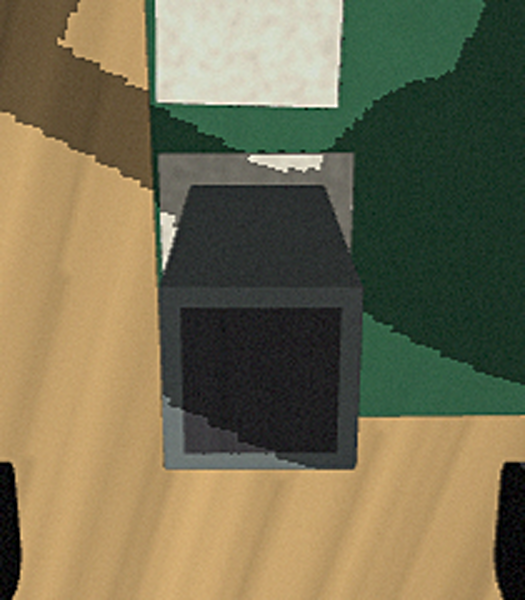

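```bash
python3 - <<'E'
from h import *
import pickle
d=pickle.load(open("p.pkl","rb"))
f=lambda L:np.array(L)/2.5+[180,90]
P=cast(d,f([(160,289),(362,289),(358,469),(164,469)]),130)[:,:2]; print("sq top",P.mean(0).round(1));e=np.diff(np.r_[P,P[:1]],axis=0)
print("  edges",np.linalg.norm(e,axis=1).round(1),np.degrees(np.arctan2(e[:,1],e[:,0])).round(1))
Q=cast(d,f([(158,153),(355,153),(189,185),(327,185)]),15)[:,:2]
u=(Q[1]-Q[0])/np.linalg.norm(Q[1]-Q[0]); v=np.array([-u[1],u[0]]); print("plot edge ang",np.degrees(np.arctan2(u[1],u[0])),np.linalg.norm(Q[1]-Q[0]))
for q in Q: print((q-Q[0])@u.round(4),(q-Q[0])@v)
E
```

```text
sq top [461.1 -48.3]
  edges [44.9 45.  46.2 44.9] [  16.8  -72.2 -163.3  106.2]
plot edge ang 16.82234003317965 66.12161249980338
0.0 0.0
66.12109013672755 2.3682063999823734e-15
10.147411040783888 -10.853039780431164
56.99170005106359 -10.863959664960305
```

The square is placed with margins of 10.1, 9.1 and 10.9 mm and is aligned. The slab is next.

```bash
python3 -m jog '[[-0.291,-0.065,0.0,0.49,0.8],[-0.291,-0.065,0.0,0.49,0.8],[-0.291,-0.065,0.0,0.49,0.8],[-0.291,-0.065,0.0,0.49,0.8],[-0.291,-0.065,0.0,0.49,0.8],[-0.291,-0.065,0.0,0.49,0.8],[-0.291,-0.065,0.0,0.49,0.8],[-0.291,-0.065,0.015,0.49,0.75],[-0.291,-0.065,0.015,0.49,0.75],[-0.291,-0.065,0.015,0.49,0.75],[-0.291,-0.065,0.015,0.49,0.75]]'; python3 - <<'E'
from bench import r
from h import *
print(r.sense()["tcp_rot"]); go(r,[480.6,-342.3,60],78.8)
E
```

```text
time: 40.3
tool_pos: [480.3, -340.8, 180.2]
tcp_rot: [178.8, 1.5, 78.9]
ft_force: [0.3, 0.3, -0.3]
finger_gap: 64.1
[178.78878676   1.52214101  78.85414264]
shift m [ 0.0018 -0.002   0.1202] turn rad 0.0009 j6 -28.6 pos [ 480.3 -340.8  180.2] yaw 78.85 t 40.3
```

```bash
python3 -m jog '[[0.001,-0.001,0.04,0,0.75],[0.001,-0.002,0.08,0,0.75],[0.001,-0.003,0.118,0,0.75],[0.001,-0.003,0.118,0,0.75],[0.001,-0.003,0.118,0,0.75],[0.001,-0.003,0.118,0,0.75]]'; python3 - <<'E'
from bench import r
from h import *
go(r,[480.6,-342.3,60.5],78.8)
E
```

```text
time: 40.9
tool_pos: [481.2, -343.8, 65.5]
tcp_rot: [178.6, 1.6, 78.9]
ft_force: [0.0, 0.3, -0.1]
finger_gap: 64.0
shift m [ 0.0015 -0.001   0.0049] turn rad 0.0013 j6 -28.7 pos [ 481.2 -343.8   65.5] yaw 78.88 t 40.9
```

```bash
python3 -m jog '[[0.0015,-0.001,0.005,0,0.75],[0.0015,-0.001,0.005,0,0.75],[0.0015,-0.001,0.005,0,0],[0.0015,-0.001,0.005,0,0],[0.0015,-0.001,0.005,0,0],[0.0015,-0.001,0.005,0,0],[0.0015,-0.001,0.005,0,0],[0.0015,-0.001,0.005,0,0],[0.0015,-0.001,0.005,0,0],[0.0015,-0.001,0.005,0,0]]' 40;  python3 -m jog '[[0,0,-0.04,0,0],[0,0,-0.08,0,0],[0,0,-0.12,0,0],[0,0,-0.16,0,0],[0,0,-0.16,0,0],[0,0,-0.16,0,0]]'; python3 - <<'E'
from bench import r
from h import *
go(r,[433.4,34.6,225],105.4)
E
```

```text
time: 41.9
tool_pos: [480.7, -342.6, 61.4]
tcp_rot: [178.6, 1.7, 78.9]
ft_force: [-2.0, 1.1, 6.8]
finger_gap: 39.8
time: 42.5
tool_pos: [478.1, -337.7, 222.5]
tcp_rot: [178.4, 1.7, 78.9]
ft_force: [0.3, 0.4, -2.2]
finger_gap: 39.3
shift m [ 0.3565 -0.1153 -0.0165] turn rad -0.4631 j6 -28.6 pos [ 478.1 -337.7  222.5] yaw 78.87 t 42.5
```

```bash
python3 -m jog '[[0.3565,-0.115,-0.016,-0.463,0],[0.3565,-0.115,-0.016,-0.463,0],[0.3565,-0.115,-0.016,-0.463,0],[0.3565,-0.115,-0.016,-0.463,0],[0.3565,-0.115,-0.016,-0.463,0],[0.3565,-0.115,-0.016,-0.463,0],[0.3565,-0.115,-0.016,-0.463,0],[0.3565,-0.115,-0.016,-0.463,0],[0.3565,-0.115,-0.016,-0.463,0],[0.3565,-0.115,-0.016,-0.463,0],[0.3565,-0.115,-0.016,-0.463,0],[0.3565,-0.115,-0.016,-0.463,0]]';  python3 - <<'E'
from bench import r
from h import *
go(r,[433.4,34.6,100],105.4); print(r.sense()["tcp_rot"])
E
```

```text
time: 43.7
tool_pos: [433.6, 33.5, 223.9]
tcp_rot: [179.4, 2.3, 105.3]
ft_force: [-0.5, -0.6, -1.6]
finger_gap: 39.7
shift m [ 0.006  -0.0012  0.1238] turn rad -0.0016 j6 -15.9 pos [433.6  33.5 223.9] yaw 105.31 t 43.7
[179.43473421   2.25620085 105.3071802 ]
```

```bash
python3 -m jog '[[0.002,0,0.04,0,0],[0.004,-0.001,0.08,0,0],[0.006,-0.001,0.11,0,0],[0.006,-0.001,0.125,0,0],[0.0065,-0.001,0.145,0,0],[0.0065,-0.001,0.145,0,0],[0.0065,-0.001,0.145,0,0]]';  python3 - <<'E'
from bench import r
from h import *
go(r,[433.4,34.6,71.4],105.4); d=snap(r,"wrist","q_wrist")
E
```

```text
time: 44.4
tool_pos: [433.6, 33.7, 78.8]
tcp_rot: [179.5, 2.2, 105.2]
ft_force: [-0.7, -0.0, -0.9]
finger_gap: 39.9
shift m [ 0.0012 -0.      0.0073] turn rad -0.0028 j6 -15.2 pos [433.6  33.7  78.8] yaw 105.24 t 44.4
```

View pics/q_wrist.png

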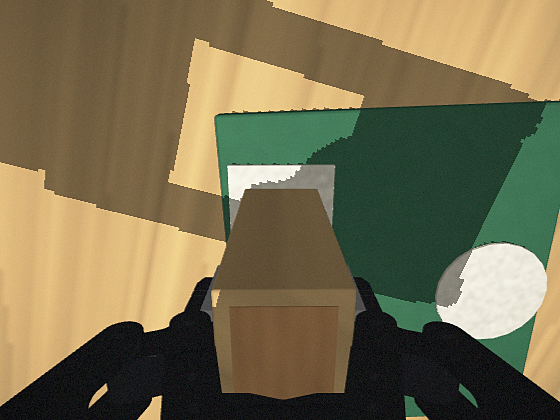

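The base is centred: columns 246–318 in 228–335. I'll lower the slab.

```bash
python3 -m jog '[[0.001,0,0.003,-0.003,0],[0.0012,0,0.005,-0.003,0],[0.0012,0,0.006,-0.003,0],[0.0012,0,0.006,-0.003,0]]'; python3 -m jog '[[0,0,0.001,0,0],[0,0,0.002,0,0],[0,0,0.002,0,0]]'
```

```text
time: 44.85
tool_pos: [434.2, 34.8, 73.7]
tcp_rot: [179.4, 2.3, 105.4]
ft_force: [0.2, -0.9, -1.2]
finger_gap: 39.5
time: 45.15
tool_pos: [434.1, 34.8, 71.5]
tcp_rot: [179.4, 2.3, 105.4]
ft_force: [-0.8, 0.3, -1.9]
finger_gap: 39.2
```

```bash
python3 -m jog '[[0,-0.0006,0.001,0,0],[0,-0.0006,0.001,0,0],[0,-0.0006,0.001,0,0]]'
```

```text
time: 45.45
tool_pos: [434.2, 34.6, 71.3]
tcp_rot: [179.3, 2.3, 105.4]
ft_force: [-2.0, -0.8, 4.8]
finger_gap: 39.5
```

```bash
python3 -m jog '[[0,0,0.0005,0,0],[0,0,0.0005,0,0.8],[0,0,0,0,0.8],[0,0,0,0,0.8],[0,0,0,0,0.8],[0,0,-0.03,0,0.8],[0,0,-0.07,0,0.8],[0,0,-0.12,0,0.8],[0,0,-0.12,0,0.8],[0,0,-0.12,0,0.8],[0,0,-0.12,0,0.8]]'; python3 - <<'E'
from bench import r
from h import *
import pickle
d=snap(r,"wrist","s_wrist"); pickle.dump(d,open("s.pkl","wb")); go(r,[565,-358.4,180],78.8); print(r.sense()["tcp_rot"])
a=d["pixels"][90:330,180:390,::-1]; cv2.imwrite("pics/s_crop.png",cv2.resize(a,None,fx=2.5,fy=2.5,interpolation=cv2.INTER_CUBIC))
E
```

```text
time: 46.55
tool_pos: [431.0, 38.9, 190.1]
tcp_rot: [179.4, 2.3, 105.4]
ft_force: [-0.3, -0.6, 0.0]
finger_gap: 67.9
shift m [-0.418   0.0235  0.0262] turn rad 0.4649 j6 -15.2 pos [430.7  38.9 189.6] yaw 105.43 t 46.6
[179.48494719   2.24701424 105.43462691]
```

View pics/s_crop.png

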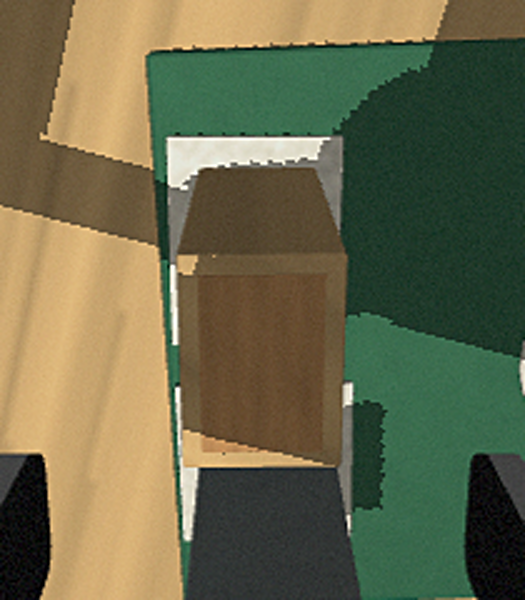

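```bash
python3 - <<'E'
from h import *
import pickle
d=pickle.load(open("s.pkl","rb"))
f=lambda L:np.array(L)/2.5+[180,90]
P=cast(d,f([(178,254),(347,254),(342,467),(184,466)]),123)[:,:2]; print("slab top",P.mean(0).round(1));e=np.diff(np.r_[P,P[:1]],axis=0)
print("  edges",np.linalg.norm(e,axis=1).round(1),np.degrees(np.arctan2(e[:,1],e[:,0])).round(1))
Q=cast(d,f([(167,137),(343,136.5),(200,168),(316,168)]),15)[:,:2]
u=(Q[1]-Q[0])/np.linalg.norm(Q[1]-Q[0]); v=np.array([-u[1],u[0]]); print("plot edge ang",np.degrees(np.arctan2(u[1],u[0])),np.linalg.norm(Q[1]-Q[0]))
for q in Q: print((q-Q[0])@u.round(4),(q-Q[0])@v)
E
```

```text
slab top [434.7  34.6]
  edges [39.1 55.6 39.7 55.2] [  15.3  -74.  -165.2  105.4]
plot edge ang 15.556698710683188 59.4214676337266
0.0 0.0
59.42357111639343 -8.659305249460752e-16
10.900303258192732 -10.553875428875903
50.50611661758929 -10.678661704272828
```

The slab has margins of 10.9, 8.9 and 10.6 mm, and its angle matches the plot within 0.3°. The round tower is next.

```bash
python3 -m jog '[[-0.418,0.0235,0.01,0.465,0.8],[-0.418,0.0235,0.01,0.465,0.8],[-0.418,0.0235,0.01,0.465,0.8],[-0.418,0.0235,0.01,0.465,0.8],[-0.418,0.0235,0.01,0.465,0.8],[-0.418,0.0235,0.01,0.465,0.8],[-0.418,0.0235,0.01,0.465,0.8],[-0.418,0.0235,0.01,0.465,0.8],[-0.418,0.0235,0.01,0.465,0.8],[-0.418,0.0235,0.026,0.465,0.8],[-0.418,0.0235,0.026,0.465,0.8],[-0.418,0.0235,0.026,0.465,0.8],[-0.418,0.0235,0.026,0.465,0.8],[-0.418,0.0235,0.026,0.465,0.8]]'; python3 - <<'E'
from bench import r
from h import *
print(r.sense()["tcp_rot"]); go(r,[565,-358.4,60],78.8)
E
```

```text
time: 48.0
tool_pos: [565.3, -357.6, 181.0]
tcp_rot: [178.5, 1.8, 78.8]
ft_force: [0.3, 0.3, 0.6]
finger_gap: 68.3
[178.48827034   1.79715551  78.84401782]
shift m [ 0.0029 -0.0033  0.1209] turn rad 0.0008 j6 -24.9 pos [ 565.3 -357.6  181. ] yaw 78.84 t 48.0
```

```bash
python3 -m jog '[[0.001,-0.001,0.04,0,0.8],[0.002,-0.003,0.08,0,0.8],[0.003,-0.004,0.119,0,0.8],[0.003,-0.004,0.119,0,0.8],[0.003,-0.004,0.119,0,0.8],[0.003,-0.004,0.119,0,0.8]]'; python3 - <<'E'
from bench import r
from h import *
go(r,[565,-358.4,58.5],78.8)
E
```

```text
time: 48.6
tool_pos: [566.2, -359.2, 65.6]
tcp_rot: [178.2, 1.9, 78.9]
ft_force: [-0.2, 0.6, 0.6]
finger_gap: 68.3
shift m [ 0.0008 -0.0016  0.007 ] turn rad 0.001 j6 -24.8 pos [ 566.2 -359.2   65.6] yaw 78.86 t 48.6
```

```bash
python3 -m jog '[[0.001,-0.0016,0.006,0,0.8],[0.001,-0.0016,0.006,0,0.8],[0.001,-0.0016,0.006,0,0],[0.001,-0.0016,0.006,0,0],[0.001,-0.0016,0.006,0,0],[0.001,-0.0016,0.006,0,0],[0.001,-0.0016,0.006,0,0],[0.001,-0.0016,0.006,0,0],[0.001,-0.0016,0.006,0,0],[0.001,-0.0016,0.006,0,0]]' 40;  python3 -m jog '[[0,0,-0.04,0,0],[0,0,-0.08,0,0],[0,0,-0.12,0,0],[0,0,-0.12,0,0],[0,0,-0.12,0,0],[0,0,-0.12,0,0]]'; python3 - <<'E'
from bench import r
from h import *
go(r,[572.6,26.8,130],104)
E
```

```text
time: 49.6
tool_pos: [565.3, -358.5, 60.8]
tcp_rot: [178.2, 2.0, 78.8]
ft_force: [-1.9, 0.6, 5.5]
finger_gap: 49.6
time: 50.2
tool_pos: [561.5, -353.3, 178.9]
tcp_rot: [178.3, 1.9, 78.9]
ft_force: [0.1, -0.3, -1.6]
finger_gap: 49.4
shift m [ 0.3764 -0.0636  0.0347] turn rad -0.4389 j6 -24.8 pos [ 561.5 -353.3  178.9] yaw 78.85 t 50.2
```

```bash
python3 -m jog '[[0.376,-0.064,0.01,-0.439,0],[0.376,-0.064,0.01,-0.439,0],[0.376,-0.064,0.01,-0.439,0],[0.376,-0.064,0.01,-0.439,0],[0.376,-0.064,0.01,-0.439,0],[0.376,-0.064,0.01,-0.439,0],[0.376,-0.064,0.01,-0.439,0],[0.376,-0.064,0.01,-0.439,0],[0.376,-0.064,0.035,-0.439,0],[0.376,-0.064,0.06,-0.439,0],[0.376,-0.064,0.06,-0.439,0],[0.376,-0.064,0.06,-0.439,0],[0.376,-0.064,0.06,-0.439,0]]';  python3 - <<'E'
from bench import r
from h import *
print(r.sense()["tcp_rot"]); go(r,[572.6,26.8,75],104)
E
```

```text
time: 51.5
tool_pos: [573.2, 25.2, 105.5]
tcp_rot: [179.2, 2.4, 104.0]
ft_force: [0.1, -0.1, -0.7]
finger_gap: 49.3
[179.24705317   2.42971552 103.98189633]
shift m [ 0.003  -0.0006  0.0304] turn rad -0.0003 j6 -14.6 pos [573.2  25.2 105.5] yaw 103.98 t 51.5
```

```bash
python3 -m jog '[[0.002,0,0.02,0,0],[0.003,-0.0006,0.029,0,0],[0.003,-0.0006,0.029,0,0],[0.003,-0.0006,0.029,0,0],[0.003,-0.0006,0.029,0,0]]';  python3 - <<'E'
from bench import r
from h import *
go(r,[572.6,26.8,71],104); d=snap(r,"wrist","t_wrist")
E
```

```text
time: 52.0
tool_pos: [573.2, 26.7, 77.5]
tcp_rot: [179.2, 2.5, 104.0]
ft_force: [0.3, -0.5, -0.7]
finger_gap: 49.1
shift m [ 0.0005 -0.0007  0.0064] turn rad -0.0004 j6 -14.3 pos [573.2  26.7  77.5] yaw 103.98 t 52.0
```

View pics/t_wrist.png

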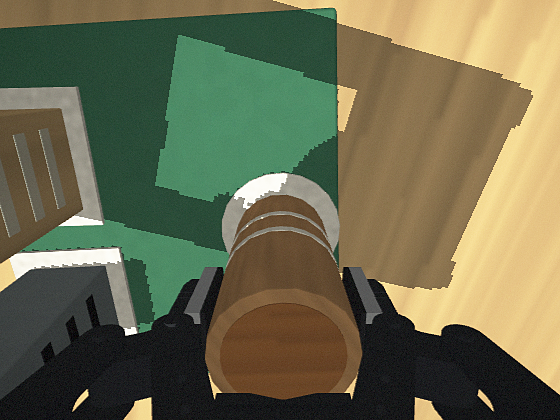

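The round base is centred on the disc, with columns about 235–325 in 222–339. I'll lower it.

```bash
python3 -m jog '[[0.0005,-0.0007,0.003,0,0],[0.0005,-0.0007,0.005,0,0],[0.0005,-0.0007,0.006,0,0],[0.0005,-0.0007,0.006,0,0]]'; python3 -m jog '[[0,0,0.001,0,0],[0,0,0.0015,0,0],[0,0,0.0015,0,0]]'
```

```text
time: 52.45
tool_pos: [572.4, 26.8, 71.1]
tcp_rot: [179.2, 2.4, 104.0]
ft_force: [0.4, -0.6, -0.9]
finger_gap: 48.9
time: 52.75
tool_pos: [572.7, 26.6, 70.6]
tcp_rot: [179.2, 2.5, 104.0]
ft_force: [-3.7, -0.8, 6.7]
finger_gap: 49.2
```

```bash
python3 -m jog '[[0,0,0,0,0.85],[0,0,0,0,0.85],[0,0,0,0,0.85],[0,0,0,0,0.85],[0,0,-0.03,0,0.85],[0,0,-0.07,0,0.85],[0,0,-0.12,0,0.85],[0,0,-0.16,0,0.85],[0,0,-0.16,0,0.85],[0,0,-0.16,0,0.85]]'; python3 - <<'E'
from bench import r
from h import *
import pickle
d=snap(r,"wrist","u_wrist"); pickle.dump(d,open("u.pkl","wb")); go(r,[460,-260,280],104); snap(r,"side","u_side")
a=d["pixels"][60:330,130:430,::-1]; cv2.imwrite("pics/u_crop.png",cv2.resize(a,None,fx=2.2,fy=2.2,interpolation=cv2.INTER_CUBIC))
E
```

```text
time: 53.75
tool_pos: [569.7, 32.7, 231.9]
tcp_rot: [179.0, 2.5, 104.0]
ft_force: [-0.1, 0.2, 0.1]
finger_gap: 72.6
shift m [-0.2597 -0.1756 -0.0414] turn rad -0.0003 j6 -14.3 pos [568.6  32.7 229.9] yaw 103.98 t 53.8
```

View pics/u_crop.png

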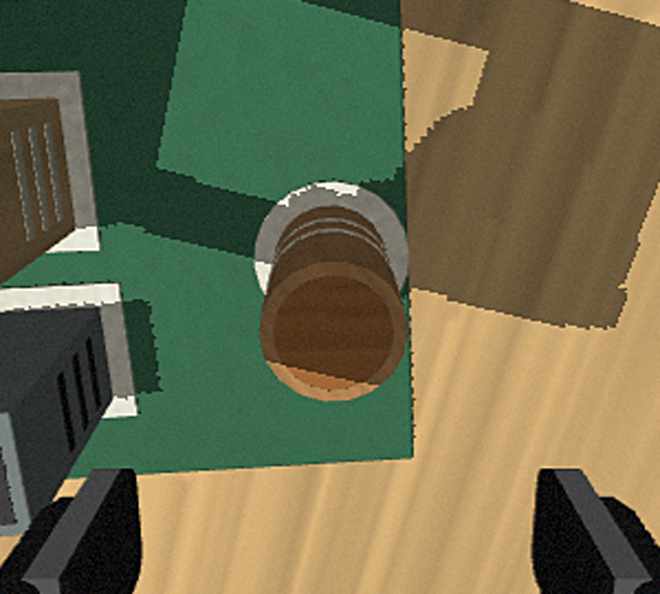

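View pics/u_side.png

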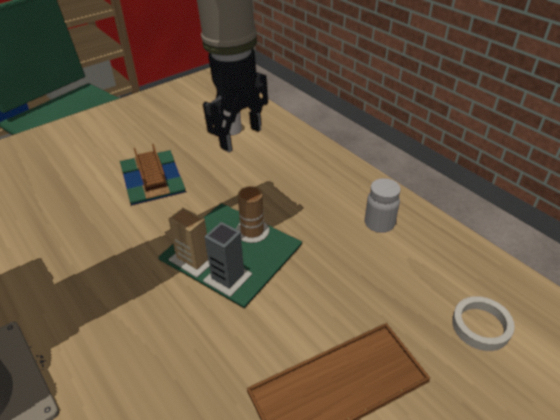

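```bash
python3 - <<'E'
from h import *
import pickle
d=pickle.load(open("u.pkl","rb"))
f=lambda L:np.array(L)/2.2+[130,60]
T=cast(d,f([(260,330),(407,330),(333,263),(333,402)]),115)[:,:2]
print("top x-pair",T[:2].mean(0),np.linalg.norm(T[1]-T[0]),"y-pair",T[2:].mean(0),np.linalg.norm(T[3]-T[2]))
B=cast(d,f([(254,255),(409,255),(331,182),(330,207)]),15)[:,:2]
print("disc",B[:2].mean(0),np.linalg.norm(B[1]-B[0]),"far margin",np.linalg.norm(B[3]-B[2]))
E
```

```text
top x-pair [572.6202336   27.26703723] 48.79978124138598 y-pair [572.81041801  25.65033448] 48.93928450474834
disc [572.92085837  28.42986364] 69.29021902291936 far margin 10.894387525713544
```

The side view shows all three buildings upright on their plots. The tray is empty, the bridge is across the stream at (150,170), and the jar is unmoved at (382,205). The gripper is clear, so I'm handing in.

```bash
python3 - <<'E'
from bench import r
print(r.hand_in(), r.sense()["time"])
E
```

```text
the job is handed in; nothing more can be done
the job is handed in; nothing more can be done
```

The job is done and handed in at about 54 s of the 144 s allowed. I stood all three buildings in the tray, then set the bridge across the stream, then returned each building to its own plot.

My last checks, all from the camera images:

| Item | Position | Alignment |
|---|---|---|
| Bridge | about 2 mm from the board's centre, along the path; about 30 mm resting on each bank | within about 0.3° of the path |
| Square tower | margins of about 9–11 mm on the three sides measured (10 mm is ideal) | within about 1° |
| Oblong block | margins of about 9–11 mm on the three sides measured | within about 1° |
| Round tower | about 1 mm from the disc's centre | not applicable |

- **Upright and undisturbed:** In the final side view all three buildings stand upright, the tray is empty and the jar looks unmoved. The gripper was well clear of everything.
- **Forces:** The wrist force readings I saw stayed below about 10 N.
- **Tool tilt:** No check failed, but the tool had tilted by about 2.5° by the end. The buildings and bridge were set down very slightly tilted and settled flat when released. The views after each release show no visible effect.

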